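Change over two sample trays in a click-in counter caddy

ROBOT

A 6-joint arm with a two-finger parallel gripper is mounted at the origin on a cart in front of the work surface, level with it; the furniture and walls round the work are solid. World frame = base frame: x ahead of the robot, y to its left, z up, the work surface at z = 0. Lengths are in m, angles in rad, forces in N, time in s.
With the tool pointing down it reaches from about 0.25 to 0.725 m from the base axis. Payload 4 kg.
Tool frame: the origin (TCP) lies midway between the tips of the shut fingers; the grasp point (between the pads) lies 19 mm behind it; z points along the fingers, y is the direction in which the jaws open and shut (so a half turn about z gives the same grasp; the last joint's range is limited). The gripper opens to 85 mm and grips with 20 to 120 N. Pads are 22 mm wide; open, the fingers measure 114 mm over their backs; the gripper's body (76 mm by 85 mm) begins 54 mm behind the grasp point. The pads swing forward as they close: fully open they stand 13 mm farther back than shut.
Start: joints at [-1.291, 0.241, 0.005, 1.335, 0, 1.571], TCP at [0.138, -0.481, 0.231] pointing down, gripper open.
Joint ranges: [-2.72, 2.72], [-1.05, 1.87], [-1.09, 1.28], [-1.99, 2.15], [-1.42, 1.44], [-3.14, 3.14]. Speed limits (rad/s): [2.79, 2.79, 3.14, 3.14, 3.14, 3.14].

INTERFACE

Orientations are given as a unit quaternion [x, y, z, w].
In Python, from workcell import * gives the robot as it stands. The module is installed in compiled form; this text tells all that it offers.
- The arm moves only by the tool play_rows, never from a script. Its argument "commands" is a list of rows, each an object of numbers: "claw": the opening, from 0 (shut) to 1 (fully open); "tx", "ty", "tz": the shift along the tool's x, y, z in mm; "roll": the turn about the tool's z in rad. A call has 1 to 10 rows; each row is the pose to reach, as a shift and turn from the pose commanded when the call began, along the tool's axes at that moment; what a row does not reach only later rows make up. A row lasts 1/8 s, in which the tool goes at most 62.5 mm and 10.7 degrees, less where a joint would pass 70% of its speed; a pose out of reach is approached as far as the arm can. A call with a gripper value outside its range is refused whole. The fingers move at their own pace and stop on an object; the grip force is fixed at half the most. Time passes only in rows, so rows that repeat a pose let the fingers close. It gives the time, the measured TCP pose, the force and the opening at its end, in the units of the state.
- sense(): the state, without advancing time (a new reading comes with each control period).
- get_image(name): name is "side" or "top"; returns a dict with "frame" (384x512x3 uint8, red, green, blue), "depth" (384x512 float32, m along the optical axis (not along the pixel's ray), 0 where there is no reading), "vertical_fov" (degrees; the focal length in pixels is half the picture's height over the tangent of half this angle, whatever the lens; pixels are square), "cx", "cy" (the principal point, pixels), "T" (4x4, takes a point from camera to world coordinates). Camera axes: x right, y up, looking along -z (the intrinsics and any distortion apply to the point x, -y, -z); pixel columns grow to the right and rows downward; lengths in m; the calibration is good to about 2 mm. A picture is of the moment at which its call begins.
- hand_in(): hands the job in, once; it reports no verdict.
The state is a dict: "clock": time; "qpos": joint angles; "qvel": joint speeds; "joint_efforts": joint torques, N m; "tcp_pos": TCP position; "tcp_rot": TCP orientation; "ft_force": force on the tool from outside, world axes, zero at the start; "moment": the same for the moment, N m; "gripper_width": finger opening in m.
Only numpy, scipy, OpenCV 4.12 (cv2) and the standard library are available. Lean on these libraries where they do the work, as an engineer would, in place of code of your own. Each camera call takes 0.05 s, during which the arm holds its last target.

TASK

Swap the two sample trays in the three-bay caddy, so that each ends fully home, clicked into its catch, in the bay where the other one was. Slide one tray out into the open aisle and park it in the free middle bay, slide the other into the bay this has freed, then bring the parked one out again and slide it into the remaining bay. Keep the trays down on the caddy floor all the time, keep every chocolate in its own tray, and leave the other things on the counter alone.

Things in the scene. Friction and masses are not known exactly. Their poses are not given: they have to be found in the camera images.
- caddy: Pale wooden caddy fixed on the counter, 260 (x) x 341 (y) x 36. Origin: centre of underside; x away from the robot, y left (yaw within 9 deg). Floor top z 10. Back half: three bays 95 wide, open in front, at y +109, 0, -109; dividers 14 thick, 20 high, from x 1 to the back rail (face x 118). Front half: open cross aisle, x -122 (lip 10 high) to 1. Trays change bays only through it and cannot pass there.
- dome_tray: Wooden tray with four round domed chocolates; free, 116 (x) x 92 (y) x 22 high, 0.25 kg. Origin: centre of underside; axes start along the caddy's. Floor 6, walls 4 thick. Front and back compartments hold the chocolates; between them, centred on the origin, an empty finger well 32 (x) x 70 (y), 16 deep: fingertips in it pull or push the tray. Side runners taper at the ends; V notch 18 wide at mid-length. Same both ways round.
- log_tray: Wooden tray with two oblong, striped log chocolates; free, 116 (x) x 92 (y) x 22 high, 0.25 kg. Origin: centre of underside; axes start along the caddy's. Floor 6, walls 4 thick. Front and back compartments hold the chocolates; between them, centred on the origin, an empty finger well 32 (x) x 70 (y), 16 deep: fingertips in it pull or push the tray. Side runners taper at the ends; V notch 18 wide at mid-length. Same both ways round.
- bay_left (a point): Where the underside centre of a tray lies when it is fully home in the left (+y) bay: on the bay's floor, 1 mm short of touching the back rail. Axes as the caddy's. Holds one of the two trays at the start.
- catch_left (a joint): Roller catch of the left (+y) bay: a brass roller in the bay's left (+y) wall at mid-depth. 0 = sprung out (bay empty, or in the side notch of a tray that is home); about 0.003 m or more = pressed aside by a tray part way in. It presses sideways with 1.5 to 4 N; a tray slides past it with 2 to 4 N along the bay, about 10 N at the peak as its tapered end first presses the roller in.
- aisle_left (a point): Where the underside centre of a tray lies when it stands in the aisle squarely in front of the left (+y) bay (3 mm play to either side in x). On the floor; axes as the caddy's; 120 mm in front of the bay's point.
- bay_middle (a point): Where the underside centre of a tray lies when it is fully home in the middle bay: on the bay's floor, 1 mm short of touching the back rail. Axes as the caddy's. This bay is free at the start.
- catch_middle (a joint): Roller catch of the middle bay: a brass roller in the bay's left (+y) wall at mid-depth. 0 = sprung out (bay empty, or in the side notch of a tray that is home); about 0.003 m or more = pressed aside by a tray part way in. It presses sideways with 1.5 to 4 N; a tray slides past it with 2 to 4 N along the bay, about 10 N at the peak as its tapered end first presses the roller in.
- aisle_middle (a point): Where the underside centre of a tray lies when it stands in the aisle squarely in front of the middle bay (3 mm play to either side in x). On the floor; axes as the caddy's; 120 mm in front of the bay's point.
- bay_right (a point): Where the underside centre of a tray lies when it is fully home in the right (-y) bay: on the bay's floor, 1 mm short of touching the back rail. Axes as the caddy's. Holds one of the two trays at the start.
- catch_right (a joint): Roller catch of the right (-y) bay: a brass roller in the bay's left (+y) wall at mid-depth. 0 = sprung out (bay empty, or in the side notch of a tray that is home); about 0.003 m or more = pressed aside by a tray part way in. It presses sideways with 1.5 to 4 N; a tray slides past it with 2 to 4 N along the bay, about 10 N at the peak as its tapered end first presses the roller in.
- aisle_right (a point): Where the underside centre of a tray lies when it stands in the aisle squarely in front of the right (-y) bay (3 mm play to either side in x). On the floor; axes as the caddy's; 120 mm in front of the bay's point.
- dome_0: Round domed chocolate, 32 across, 27 high, lying loose in the dome tray. Origin: centre of its underside, 6 above the tray's underside at the start; at the start at about x +37, y +17 in the tray's frame. Must stay in its tray.
- dome_1: Round domed chocolate, 32 across, 27 high, lying loose in the dome tray. Origin: centre of its underside, 6 above the tray's underside at the start; at the start at about x +37, y -17 in the tray's frame. Must stay in its tray.
- dome_2: Round domed chocolate, 32 across, 27 high, lying loose in the dome tray. Origin: centre of its underside, 6 above the tray's underside at the start; at the start at about x -37, y +17 in the tray's frame. Must stay in its tray.
- dome_3: Round domed chocolate, 32 across, 27 high, lying loose in the dome tray. Origin: centre of its underside, 6 above the tray's underside at the start; at the start at about x -37, y -17 in the tray's frame. Must stay in its tray.
- log_0: Oblong striped chocolate, 24 (x) x 60 (y) x 25 high, lying loose in the log tray. Origin: centre of its underside, 6 above the tray's underside at the start; at the start at about x +37, y 0 in the tray's frame. Must stay in its tray.
- log_1: Oblong striped chocolate, 24 (x) x 60 (y) x 25 high, lying loose in the log tray. Origin: centre of its underside, 6 above the tray's underside at the start; at the start at about x -37, y 0 in the tray's frame. Must stay in its tray.
- tongs: Bystander: loose slim tongs, 175 long, 25 wide, 13 high, lying behind the caddy. Origin: centre of its underside.
- cocoa_tin: Bystander: loose round tin, 68 across, 91 high, behind the caddy on the right. Origin: centre of its underside.
- tape_roll: Bystander: loose roll of tape, 77 across, 19 high, lying on the right near the front. Origin: centre of its underside.
Mind the look-alikes: they are no part of the job. What is shaped like the log_0 but red is not meant.

How it is judged:
On the way, in this order (a step that is already met when the one before it is completed fails the run):
1. one tray is parked in the free middle bay (no more than 25 mm short of home) (((x of dome_tray in the frame of bay_middle between -0.025 and 0.006 m and y of dome_tray in the frame of bay_middle between -0.006 and 0.006 m and z of dome_tray in the frame of bay_middle below 0.006 m) or (x of log_tray in the frame of bay_middle between -0.025 and 0.006 m and y of log_tray in the frame of bay_middle between -0.006 and 0.006 m and z of log_tray in the frame of bay_middle below 0.006 m))), for 0.2 s.
2. while it is parked there, the other tray is home in the bay the first one left ((((x of dome_tray in the frame of bay_middle between -0.025 and 0.006 m and y of dome_tray in the frame of bay_middle between -0.006 and 0.006 m and z of dome_tray in the frame of bay_middle below 0.006 m) and distance of log_tray from where it was at the start of the episode above 0.15 m and ((x of log_tray in the frame of bay_left between -0.005 and 0.005 m and y of log_tray in the frame of bay_left between -0.005 and 0.005 m and z of log_tray in the frame of bay_left below 0.004 m and value of joint catch_left below 0.0025 m) or (x of log_tray in the frame of bay_right between -0.005 and 0.005 m and y of log_tray in the frame of bay_right between -0.005 and 0.005 m and z of log_tray in the frame of bay_right below 0.004 m and value of joint catch_right below 0.0025 m))) or ((x of log_tray in the frame of bay_middle between -0.025 and 0.006 m and y of log_tray in the frame of bay_middle between -0.006 and 0.006 m and z of log_tray in the frame of bay_middle below 0.006 m) and distance of dome_tray from where it was at the start of the episode above 0.15 m and ((x of dome_tray in the frame of bay_left between -0.005 and 0.005 m and y of dome_tray in the frame of bay_left between -0.005 and 0.005 m and z of dome_tray in the frame of bay_left below 0.004 m and value of joint catch_left below 0.0025 m) or (x of dome_tray in the frame of bay_right between -0.005 and 0.005 m and y of dome_tray in the frame of bay_right between -0.005 and 0.005 m and z of dome_tray in the frame of bay_right below 0.004 m and value of joint catch_right below 0.0025 m))))), for 0.2 s.
At the end, for the whole second after the job is handed in: Each tray is home in the bay where the other one started: within 5 mm of the bay's site in x and y, down on the floor, with that bay's catch sprung out into its notch (under 2.5 mm); both are at rest, and every chocolate is in its own tray (within 60 mm of the tray's origin) (distance of each of dome_tray, log_tray from where it was at the start of the episode above 0.15 m and (((x of dome_tray in the frame of bay_left between -0.005 and 0.005 m and y of dome_tray in the frame of bay_left between -0.005 and 0.005 m and z of dome_tray in the frame of bay_left below 0.004 m and value of joint catch_left below 0.0025 m) and (x of log_tray in the frame of bay_right between -0.005 and 0.005 m and y of log_tray in the frame of bay_right between -0.005 and 0.005 m and z of log_tray in the frame of bay_right below 0.004 m and value of joint catch_right below 0.0025 m)) or ((x of dome_tray in the frame of bay_right between -0.005 and 0.005 m and y of dome_tray in the frame of bay_right between -0.005 and 0.005 m and z of dome_tray in the frame of bay_right below 0.004 m and value of joint catch_right below 0.0025 m) and (x of log_tray in the frame of bay_left between -0.005 and 0.005 m and y of log_tray in the frame of bay_left between -0.005 and 0.005 m and z of log_tray in the frame of bay_left below 0.004 m and value of joint catch_left below 0.0025 m))) and not (distance between any of dome_0, dome_1, dome_2, dome_3 and dome_tray above 0.06 m or distance between any of log_0, log_1 and log_tray above 0.06 m) and linear speed of each of dome_tray, log_tray below 0.02 m/s); the robot touches nothing.
It fails at once if a tray is lifted more than 12 mm off the caddy floor (z of any of dome_tray, log_tray in the frame of bay_middle above 0.012 m).
It fails at once if a tray is tipped (over 0.2 rad) (angle between any of dome_tray, log_tray's own z axis and vertical above 0.2 rad).
It fails at once if a chocolate leaves its tray (distance between any of dome_0, dome_1, dome_2, dome_3 and dome_tray above 0.075 m or distance between any of log_0, log_1 and log_tray above 0.075 m).
It fails at once if the tongs, tin or tape roll is moved more than 20 mm (distance of any of tongs, cocoa_tin, tape_roll from where it was at the start of the episode above 0.02 m).
It also fails if it takes over 64 s, if anything falls off the work surface, if the arm or the gripper's body presses on something with over 40 N, if the wrist force passes 120 N, or if a joint passes its speed limit or range.

## Working session

There is one attempt and no reset: what is moved stays moved. The work goes in short steps, Python scripts to look and compute and a tool call to move; the robot and the scene stay as the last step left them, time stands still between calls to the robot, and variables do not carry over. Pictures are saved under pics/ and viewed, and the job is handed in when it is done.

Besides the shell and the picture viewer there is one more tool, called after "Call:" as name([rows], argument=value, ...), one row to a line, values as JSON. play_rows: Moves the arm, as the interface text tells. Its arguments: {"type":"object","properties":{"commands":{"type":"array","items":{"type":"object","properties":{"claw":{"type":"number"},"tx":{"type":"number"},"ty":{"type":"number"},"tz":{"type":"number"},"roll":{"type":"number"}}}}},"required":["commands"]}

```bash
mkdir -p pics; python3 - <<'E'
from workcell import *
import cv2,numpy as np
s=sense();print(s)
for n in("top","side"):
    im=get_image(n);np.savez(f'{n}0.npz',**im);print(n,im['vertical_fov'],im['cx'],im['cy'],np.round(im['T'],4).tolist(),[k for k in im])
    cv2.imwrite(f'pics/{n}0.png',cv2.resize(im['frame'][:,:,::-1],(768,576)))
E
```

```text
{'clock': 0.0, 'qpos': array([-1.29098633e+00,  2.41453792e-01,  3.67983310e-03,  1.33522438e+00,
       -1.24774469e-05,  1.57076837e+00]), 'qvel': array([-1.42554844e-03, -1.10857578e-03, -1.76861756e-03,  4.74111279e-05,
        3.75658639e-04,  1.40854119e-04]), 'joint_efforts': array([ 1.30474276e-03, -3.72320437e+01,  2.52406150e+01,  1.71523966e-02,
        1.93371540e-05,  2.62856553e-06]), 'tcp_pos': array([ 0.13789937, -0.47991638,  0.23037567]), 'tcp_rot': array([ 9.90226698e-01,  1.39462805e-01, -1.59697022e-04, -1.08938243e-03]), 'ft_force': array([ 0.66806889, -0.3252438 , -0.59793583]), 'moment': array([-0.00680025,  0.03684399,  0.06361545]), 'gripper_width': 0.08552108526160807}
top 49.21228723485648 251.98953744850294 196.47070312275306 [[-0.0199, 0.9883, -0.1512, 0.4456], [-0.9996, -0.017, 0.0205, 0.084], [0.0177, 0.1515, 0.9883, 1.1265], [0.0, 0.0, 0.0, 1.0]] ['frame', 'depth', 'vertical_fov', 'cx', 'cy', 'T']
side 54.89876268651513 256.7070919896546 191.82799675680846 [[-0.9959, 0.0487, -0.0764, 0.5105], [-0.0903, -0.4686, 0.8788, 0.9525], [0.007, 0.8821, 0.471, 0.5285], [0.0, 0.0, 0.0, 1.0]] ['frame', 'depth', 'vertical_fov', 'cx', 'cy', 'T']
```

View pics/top0.png

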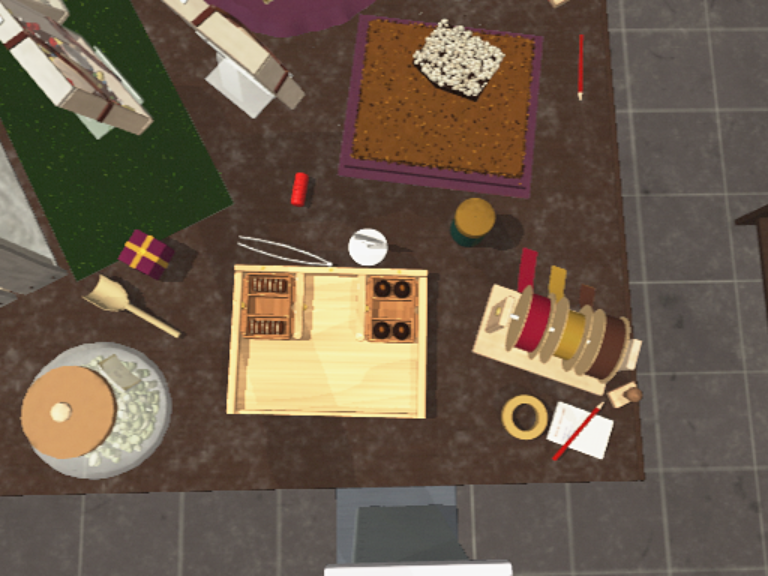

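View pics/side0.png

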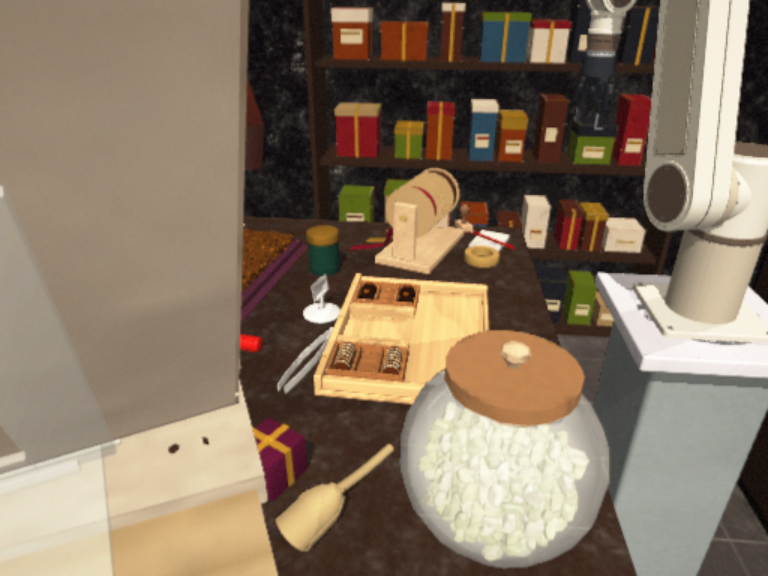

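```bash
cat > h.py <<'E'
import numpy as np,cv2
def load(n):
    d=dict(np.load(n)); return d
def f_(d): return 192/np.tan(np.radians(float(d['vertical_fov']))/2)
def px2w(d,u,v,z=None):
    f=f_(d);r=np.array([(u-d['cx'])/f,-(v-d['cy'])/f,-1.0]);T=d['T']
    if z is None:
        p=r*d['depth'][int(round(v)),int(round(u))]
    else:
        w=T[:3,:3]@r; p=r*((z-T[2,3])/w[2])
    return T[:3,:3]@p+T[:3,3]
def cloud(d):
    f=f_(d);v,u=np.mgrid[:384,:512];D=d['depth']
    P=np.stack([(u-d['cx'])/f*D,-(v-d['cy'])/f*D,-D],-1)
    return P@d['T'][:3,:3].T+d['T'][:3,3]
def crop(d,u0,v0,u1,v1,s,name):
    c=d['frame'][v0:v1,u0:u1,::-1]
    cv2.imwrite(name,cv2.resize(c,None,fx=s,fy=s,interpolation=cv2.INTER_CUBIC))
E
python3 - <<'E'
from h import *
d=load('top0.npz');crop(d,145,170,295,285,5,'pics/crop0.png')
P=cloud(d)
for y in (200,215,230,250,270,277):
    print(y,np.round(P[y,150:290:5,2]*1000).astype(int))
E
```

```text
200 [ 4 28 25 23 19 18 21 18 15 28 30  6 14 13 11 11 12 13 32 27 15 15 18 22
 24 34 34 -3]
215 [   0   34   26   14   39   39   36   37   16   21   31   12   11    9
   11    8   10   10   27   23 1126   31   16   30   11   36   29    4]
230 [ 2 31 11  9  9  6 10 12 11 10 11 12 10  8 12  6  8 11  9 12 13 11  7 10
 13  7 35 -1]
250 [ 0 30  9 10  9 10 12 11 11  9 11 11 13 10 12 11  7  8  9 10 11  7  9 14
  9 14 29 -4]
270 [-1 26 11 13 12 13 14 13  9 12 11 13  8 10  7 10 10 13 11 11 10 12 11  8
 13 12 31  0]
277 [ 2 -4  0 -1  1 -3  0 -4  2 -2  0  2  2  3 15 15 17 21 15 18 18 19 20 21
 19 25 30 -3]
```

View pics/crop0.png

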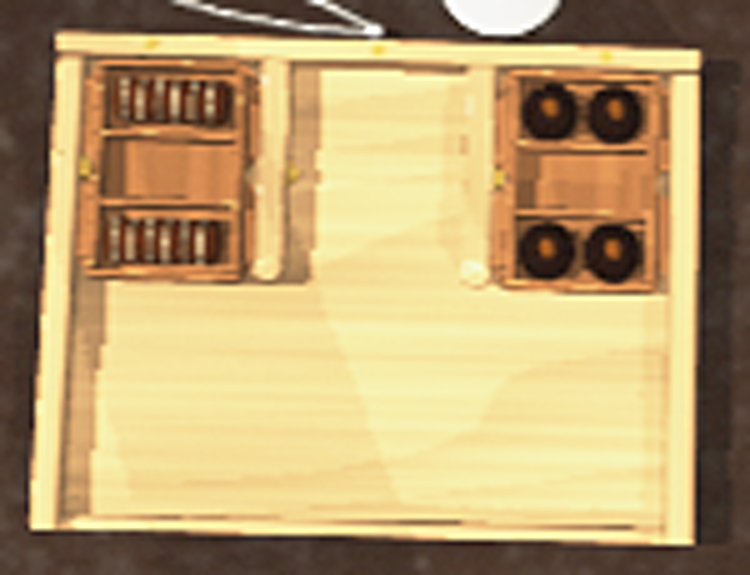

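```bash
python3 - <<'E'
from h import *
d=load('top0.npz');P=cloud(d)
def c(x,y):return 145+(x+.5)/5-.5,170+(y+.5)/5-.5
pts={'BL':(56,33,.036),'BR':(700,49,.036),'FRtop':(693,545,.03),'FLtop':(30,530,.03),'BLw':(80,57,.03)}
W={k:px2w(d,*c(x,y),z) for k,(x,y,z) in pts.items()}
for k in W:print(k,np.round(W[k]*1000,1))
n=lambda a,b:np.linalg.norm((W[a]-W[b])[:2])*1000
print(n('BL','BR'),n('FLtop','FRtop'),n('BR','FRtop'),n('BL','FLtop'))
for a,b in(('BL','BR'),('FLtop','FRtop')):
    v=W[b]-W[a];print('yaw',np.degrees(np.arctan2(v[0],-v[1])))
for a,b in(('FLtop','BL'),('FRtop','BR')):
    v=W[b]-W[a];print('yaw',np.degrees(np.arctan2(v[1],v[0])))
print('c',sum(W[k] for k in('BL','BR','FRtop','FLtop'))/4)
# tray wells (inner): at floor z=.016 +; wall tops z .032
for nm,q in {'logtraytop':[(92,62),(258,62),(244,280),(86,275)],'dometop':[(505,72),(662,80),(657,292),(498,287)]}.items():
    w=np.array([px2w(d,*c(*p),.032) for p in q])*1000;print(nm,np.round(w[:,:2],1).tolist(),w.mean(0))
# rail heights
for (x,y) in [(200,45),(600,58),(60,300),(682,300),(272,150),(482,150),(300,525)]:
    u,v=[int(round(t)) for t in c(x,y)];print((x,y),np.round(P[v-1:v+2,u-1:u+2,2].ravel()*1000))
E
```

```text
BL [671.  314.3  36. ]
BR [656.8 -26.   36. ]
FRtop [398.3 -14.8  30. ]
FLtop [412.8 325.   30. ]
BLw [659.  302.7  30. ]
340.6246404363763 340.11008085590885 258.72049563198743 258.34259039300906
yaw -2.3882974073101435
yaw -2.451895507112191
yaw -2.37406378914069
yaw -2.4880844779534947
c [0.53470467 0.14964846 0.033     ]
logtraytop [[655.8, 296.0], [654.4, 208.3], [538.9, 215.6], [543.0, 297.7]] [598.01036052 254.4102149   32.        ]
dometop [[646.8, 77.6], [641.1, -5.7], [528.6, 0.2], [532.8, 83.3]] [587.32669007  38.85194917  32.        ]
(200, 45) [35. 36. 37. 39. 36. 35. 36. 38. 37.]
(600, 58) [34. 35. 37. 36. 36. 37. 33. 41. 41.]
(60, 300) [30. 29. 25. 29. 29. 28. 30. 33. 30.]
(682, 300) [33. 30. 27. 35. 32. 32. 32. 30. 29.]
(272, 150) [32. 33. 29. 30. 29. 30. 30. 26. 30.]
(482, 150) [32. 27. 26. 32. 34. 30. 35. 28. 28.]
(300, 525) [  22.   19.   20.   20.   19. 1126.   19.   23.   17.]
```

Call:
play_rows([
  {"roll": -0.18, "claw": 0.42},
])

```text
invalid input at $.commands[0]: expected keys claw, tx, ty, tz, roll
```

```bash
cat >> h.py <<'E'
C=np.array([.5347,.1496]);YAW=np.radians(-2.42)
X=np.array([np.cos(YAW),np.sin(YAW)]);Y=np.array([-X[1],X[0]])
def cad(p): # world->caddy mm
    v=np.array(p[:2])-C;return np.round(np.array([v@X,v@Y])*1000,1)
def world(cx,cy): return C+(X*cx+Y*cy)/1000
def st():
    from workcell import sense
    from scipy.spatial.transform import Rotation as Ro
    s=sense();R=Ro.from_quat(s['tcp_rot']).as_matrix()
    ya=np.degrees(np.arctan2(R[1,0],R[0,0]))
    print('t',round(float(s['clock']),2),'cad',cad(s['tcp_pos']),'z',round(s['tcp_pos'][2]*1000,1),'yaw rel',round((ya-np.degrees(YAW)+180+180)%360-180,2),'tilt',np.round(R[:2,2],4),'w',round(s['gripper_width']*1000,1),'F cad',np.round([s['ft_force'][:2]@X,s['ft_force'][:2]@Y,s['ft_force'][2]],1),'q',np.round(s['qpos'],2))
    return s,R
E
python3 - <<'E'
from h import *
s,R=st()
d=np.r_[world(59,-109),.13]-s['tcp_pos'];print(R.T@d*1000)
E
```

```text
t 0.1 cad [-369.8 -645.8] z 230.5 yaw rel -161.55 tilt [-0.0005  0.0018] w 85.4 F cad [0.  0.1 0.5] q [-1.29  0.24  0.    1.34 -0.    1.57]
[ 576.67146195 -373.28822821  101.21769315]
```

Call:
play_rows([
  {"claw": 0.42, "tx": 0, "ty": 0, "tz": 0, "roll": -0.18},
])

```text
clock: 0.22
tcp_pos: [0.138, -0.4802, 0.2307]
tcp_rot: [0.973, 0.23, -0.0, -0.001]
ft_force: [-0.5, -0.7, 0.2]
gripper_width: 0.0697
```

```bash
python3 - <<'E'
from h import *
s,R=st()
d=np.r_[world(59,-109),.13]-s['tcp_pos'];print(R.T@d*1000)
E
```

```text
t 0.23 cad [-369.8 -645.9] z 230.7 yaw rel -150.95 tilt [-0.0004  0.0013] w 69.7 F cad [-0.5 -0.7  0.2] q [-1.29  0.24  0.    1.34 -0.    1.39]
[ 635.53336427 -261.08859113  101.22898271]
```

Call:
play_rows([
  {"claw": 0.42, "tx": 636, "ty": -261, "tz": 0, "roll": -2.635},
  {"claw": 0.42, "tx": 636, "ty": -261, "tz": 0, "roll": -2.635},
  {"claw": 0.42, "tx": 636, "ty": -261, "tz": 0, "roll": -2.635},
  {"claw": 0.42, "tx": 636, "ty": -261, "tz": 0, "roll": -2.635},
  {"claw": 0.42, "tx": 636, "ty": -261, "tz": 0, "roll": -2.635},
  {"claw": 0.42, "tx": 636, "ty": -261, "tz": 0, "roll": -2.635},
  {"claw": 0.42, "tx": 636, "ty": -261, "tz": 0, "roll": -2.635},
  {"claw": 0.42, "tx": 636, "ty": -261, "tz": 0, "roll": -2.635},
  {"claw": 0.42, "tx": 636, "ty": -261, "tz": 0, "roll": -2.635},
  {"claw": 0.42, "tx": 636, "ty": -261, "tz": 0, "roll": -2.635},
])

```text
clock: 1.48
tcp_pos: [0.5518, -0.0095, 0.2309]
tcp_rot: [0.39, 0.921, -0.0, -0.0]
ft_force: [1.0, -0.3, -0.2]
gripper_width: 0.0359
```

```bash
python3 - <<'E'
from h import *
s,R=st()
d=np.r_[world(59,-109),.13]-s['tcp_pos'];print(R.T@d*1000)
E
```

```text
t 1.48 cad [  23.8 -158.3] z 230.9 yaw rel -43.43 tilt [-0.0006 -0.0003] w 35.9 F cad [ 1.  -0.3 -0.2] q [-0.02  0.34  0.15  1.37 -0.    0.78]
[  8.31826379  60.03352314 100.8629023 ]
```

Call:
play_rows([
  {"claw": 0.42, "tx": 8, "ty": 60, "tz": 50, "roll": -0.758},
  {"claw": 0.42, "tx": 8, "ty": 60, "tz": 80, "roll": -0.758},
  {"claw": 0.42, "tx": 8, "ty": 60, "tz": 100, "roll": -0.758},
  {"claw": 0.42, "tx": 8, "ty": 60, "tz": 130, "roll": -0.758},
  {"claw": 0.42, "tx": 8, "ty": 60, "tz": 130, "roll": -0.758},
  {"claw": 0.42, "tx": 8, "ty": 60, "tz": 130, "roll": -0.758},
  {"claw": 0.42, "tx": 8, "ty": 60, "tz": 130, "roll": -0.758},
])

```text
clock: 2.35
tcp_pos: [0.5899, 0.0359, 0.103]
tcp_rot: [0.025, 1.0, 0.0, 0.001]
ft_force: [-0.1, 0.3, -0.1]
gripper_width: 0.0356
```

```bash
python3 - <<'E'
from h import *
from workcell import *
s,R=st()
for n in("top","side"):
    im=get_image(n);np.savez(f'{n}1.npz',**im)
crop(load('top1.npz'),210,170,310,245,8,'pics/t1.png')
crop(load('side1.npz'),180,140,340,260,5,'pics/s1.png')
E
```

```text
t 2.35 cad [  59.9 -111.3] z 103.0 yaw rel -0.47 tilt [0.003  0.0002] w 35.6 F cad [-0.1  0.3 -0.1] q [0.06 0.5  0.04 1.11 0.   0.11]
```

View pics/t1.png

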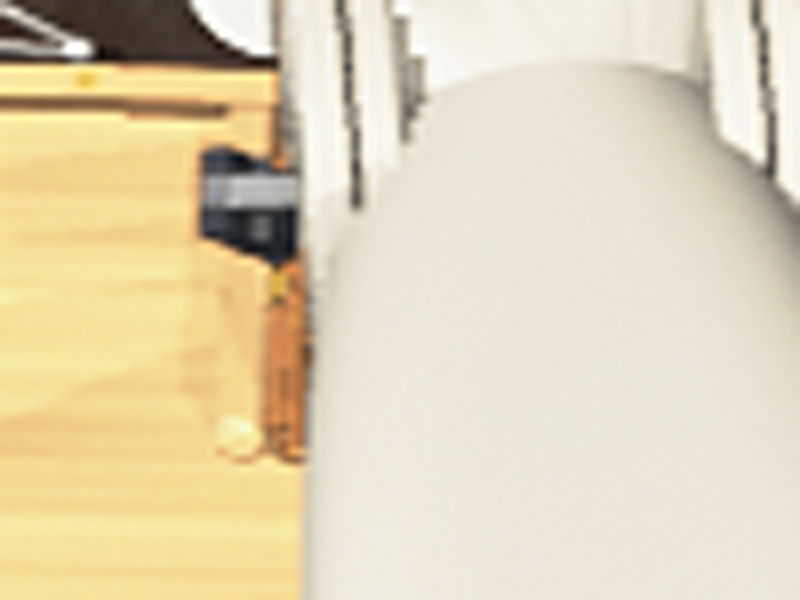

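View pics/s1.png

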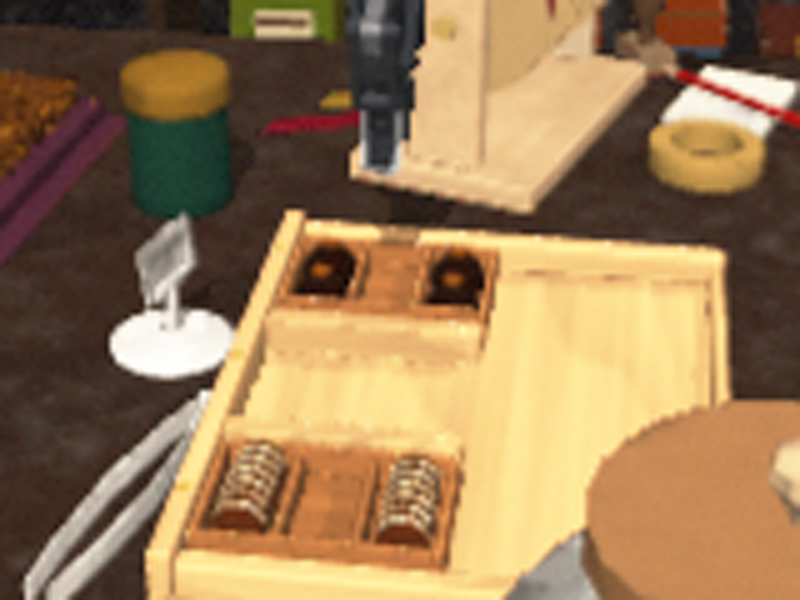

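```bash
python3 - <<'E'
from h import *
s,R=st()
d=load('side1.npz');P=cloud(d)
for v in range(164,177):
    print(v,[tuple(np.round(P[v,u]*1000).astype(int)) for u in (251,253,255,257,259)])
T=world(59,-109)
d=np.r_[T,.018]-s['tcp_pos'];print(R.T@d*1000)
E
```

```text
t 2.45 cad [  59.7 -111.3] z 102.7 yaw rel -0.44 tilt [0.0025 0.0001] w 35.8 F cad [ 0.4 -0.7  0.3] q [ 0.06  0.5   0.04  1.11 -0.    0.11]
164 [(np.int64(630), np.int64(-189), np.int64(22)), (np.int64(598), np.int64(66), np.int64(136)), (np.int64(593), np.int64(59), np.int64(133)), (np.int64(587), np.int64(67), np.int64(137)), (np.int64(582), np.int64(64), np.int64(136))]
165 [(np.int64(635), np.int64(-236), np.int64(-3)), (np.int64(598), np.int64(66), np.int64(133)), (np.int64(593), np.int64(65), np.int64(133)), (np.int64(587), np.int64(67), np.int64(134)), (np.int64(582), np.int64(61), np.int64(131))]
166 [(np.int64(634), np.int64(-225), np.int64(-1)), (np.int64(598), np.int64(63), np.int64(129)), (np.int64(593), np.int64(66), np.int64(130)), (np.int64(587), np.int64(69), np.int64(132)), (np.int64(582), np.int64(61), np.int64(129))]
167 [(np.int64(632), np.int64(-214), np.int64(0)), (np.int64(598), np.int64(68), np.int64(128)), (np.int64(593), np.int64(62), np.int64(126)), (np.int64(587), np.int64(66), np.int64(128)), (np.int64(582), np.int64(61), np.int64(126))]
168 [(np.int64(63
[... 1442 characters left out ...]
(4)), (np.int64(619), np.int64(-149), np.int64(4)), (np.int64(593), np.int64(59), np.int64(104)), (np.int64(587), np.int64(63), np.int64(106)), (np.int64(598), np.int64(-137), np.int64(11))]
175 [(np.int64(626), np.int64(-150), np.int64(0)), (np.int64(619), np.int64(-146), np.int64(2)), (np.int64(612), np.int64(-142), np.int64(4)), (np.int64(605), np.int64(-141), np.int64(5)), (np.int64(598), np.int64(-135), np.int64(8))]
176 [(np.int64(625), np.int64(-145), np.int64(-1)), (np.int64(618), np.int64(-138), np.int64(2)), (np.int64(612), np.int64(-144), np.int64(-1)), (np.int64(605), np.int64(-140), np.int64(2)), (np.int64(598), np.int64(-135), np.int64(5))]
[ 0.88905407  2.24608254 84.72399797]
```

Call:
play_rows([
  {"claw": 0.42, "tx": 0.5, "ty": 2.2, "tz": 35, "roll": -0.008},
  {"claw": 0.42, "tx": 0.5, "ty": 2.2, "tz": 60, "roll": -0.008},
  {"claw": 0.42, "tx": 0.5, "ty": 2.2, "tz": 72, "roll": -0.008},
  {"claw": 0.42, "tx": 0.5, "ty": 2.2, "tz": 79, "roll": -0.008},
  {"claw": 0.42, "tx": 0.5, "ty": 2.2, "tz": 85, "roll": -0.008},
  {"claw": 0.42, "tx": 0.5, "ty": 2.2, "tz": 85, "roll": -0.008},
])

```text
clock: 3.2
tcp_pos: [0.5886, 0.0382, 0.0166]
tcp_rot: [0.02, 1.0, 0.0, 0.0]
ft_force: [1.1, -0.4, 0.0]
gripper_width: 0.036
```

```bash
cat > lk.py <<'E'
from h import *
import sys
from workcell import *
s,R=st()
n=sys.argv[1]
im=get_image('side');np.savez(f's{n}.npz',**im);crop(im,180,150,340,270,5,f'pics/s{n}.png')
im=get_image('top');np.savez(f't{n}.npz',**im);crop(im,145,170,295,285,5,f'pics/t{n}.png')
E
python3 lk.py 2
```

```text
t 3.2 cad [  58.5 -109.1] z 16.6 yaw rel 0.08 tilt [0.0004 0.    ] w 36.0 F cad [ 1.2 -0.3  0. ] q [ 0.06  0.59 -0.06  0.92 -0.    0.11]
```

View pics/s2.png

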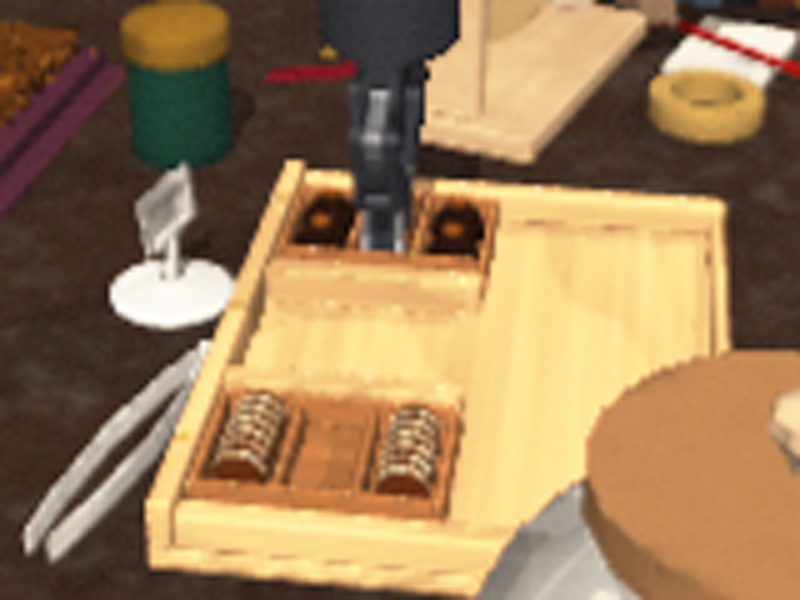

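Call:
play_rows([
  {"claw": 0.42, "tx": 5, "ty": 0, "tz": -1.5, "roll": 0},
  {"claw": 0.42, "tx": 10, "ty": 0, "tz": -1.5, "roll": 0},
  {"claw": 0.42, "tx": 18, "ty": 0, "tz": -1.5, "roll": 0},
  {"claw": 0.42, "tx": 28, "ty": 0, "tz": -1.5, "roll": 0},
  {"claw": 0.42, "tx": 40, "ty": 0, "tz": -1.5, "roll": 0},
  {"claw": 0.42, "tx": 52, "ty": 0, "tz": -1.5, "roll": 0},
  {"claw": 0.42, "tx": 64, "ty": 0, "tz": -1.5, "roll": 0},
])

```text
clock: 4.18
tcp_pos: [0.5239, 0.041, 0.0183]
tcp_rot: [0.02, 1.0, 0.0, 0.0]
ft_force: [1.7, -0.0, 2.6]
gripper_width: 0.0362
```

```bash
python3 lk.py 3
```

```text
t 4.17 cad [  -6.2 -108.9] z 18.3 yaw rel 0.09 tilt [0.001  0.0006] w 36.2 F cad [1.7 0.1 2.6] q [ 0.08  0.48 -0.25  0.84  0.    0.12]
```

View pics/s3.png

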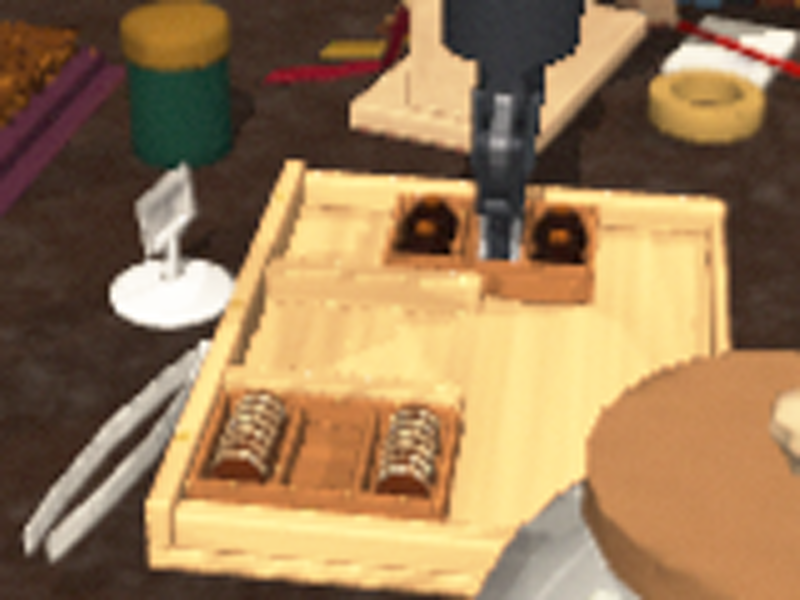

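View pics/t3.png

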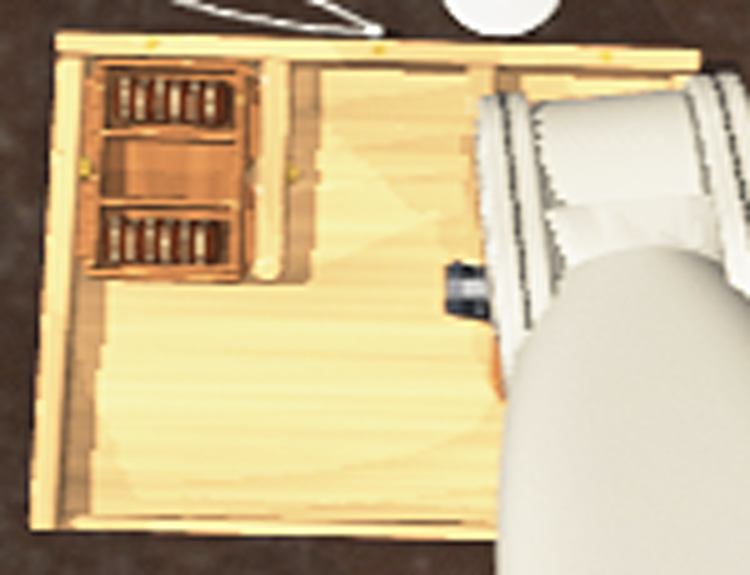

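Call:
play_rows([
  {"claw": 0.42, "tx": 12, "ty": 0, "tz": 0, "roll": 0},
  {"claw": 0.42, "tx": 24, "ty": 0, "tz": 0, "roll": 0},
  {"claw": 0.42, "tx": 36, "ty": 0, "tz": 0, "roll": 0},
  {"claw": 0.42, "tx": 46, "ty": 0, "tz": 0, "roll": 0},
  {"claw": 0.42, "tx": 54, "ty": 0, "tz": 0, "roll": 0},
  {"claw": 0.42, "tx": 59, "ty": 0, "tz": 0, "roll": 0},
  {"claw": 0.42, "tx": 59, "ty": 0, "tz": 0, "roll": 0},
])

```text
clock: 5.15
tcp_pos: [0.4642, 0.0432, 0.0175]
tcp_rot: [0.02, 1.0, -0.0, -0.001]
ft_force: [-0.9, 0.1, 0.0]
gripper_width: 0.0357
```

```bash
python3 lk.py 4
```

```text
t 5.15 cad [ -65.9 -109.3] z 17.5 yaw rel 0.09 tilt [-0.002 -0.   ] w 35.7 F cad [-0.9  0.   0. ] q [ 0.09  0.39 -0.41  0.78  0.    0.13]
```

View pics/s4.png

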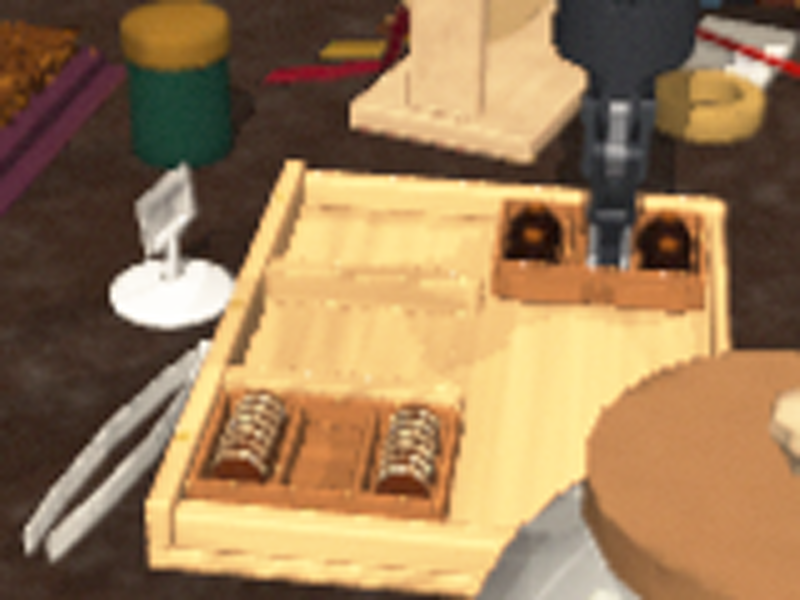

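Call:
play_rows([
  {"claw": 0.42, "tx": -4, "ty": 0, "tz": 0, "roll": 0},
  {"claw": 0.47, "tx": -4.5, "ty": 0, "tz": 0, "roll": 0},
  {"claw": 0.5, "tx": -4.5, "ty": 0, "tz": 0, "roll": 0},
  {"claw": 0.52, "tx": -4.5, "ty": 0, "tz": 0, "roll": 0},
  {"claw": 0.52, "tx": -4.5, "ty": 0, "tz": 0, "roll": 0},
])

```text
clock: 5.88
tcp_pos: [0.4695, 0.0431, 0.0175]
tcp_rot: [0.02, 1.0, 0.0, -0.0]
ft_force: [-0.0, -0.8, -2.7]
gripper_width: 0.0439
```

```bash
python3 lk.py 5
```

```text
t 5.88 cad [ -60.6 -109.1] z 17.5 yaw rel 0.09 tilt [-0.0008  0.0003] w 43.9 F cad [ 0.  -0.8 -2.7] q [ 0.09  0.4  -0.39  0.78  0.    0.13]
```

View pics/s5.png

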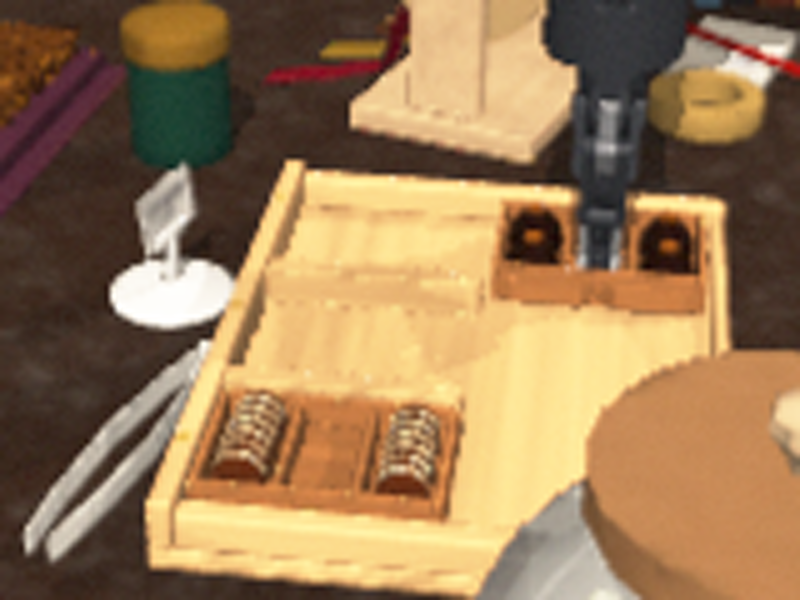

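Call:
play_rows([
  {"claw": 0.55, "tx": 0, "ty": 0, "tz": 0, "roll": 0},
  {"claw": 0.57, "tx": 0, "ty": 0, "tz": 0, "roll": 0},
  {"claw": 0.57, "tx": 0, "ty": 0, "tz": 0, "roll": 0},
])

```text
clock: 6.35
tcp_pos: [0.4699, 0.043, 0.0178]
tcp_rot: [0.02, 1.0, 0.0, -0.0]
ft_force: [-0.3, 0.3, -2.7]
gripper_width: 0.0458
```

```bash
python3 -c "
from h import *;st()"
```

```text
t 6.35 cad [ -60.2 -109.2] z 17.8 yaw rel 0.08 tilt [-0.0001  0.0001] w 45.8 F cad [-0.3  0.3 -2.7] q [ 0.09  0.4  -0.39  0.78  0.    0.13]
```

Call:
play_rows([
  {"claw": 0.52, "tx": 0, "ty": 0, "tz": 0, "roll": 0},
  {"claw": 0.52, "tx": 0, "ty": 6, "tz": 0, "roll": 0},
  {"claw": 0.52, "tx": 0, "ty": 18, "tz": 0, "roll": 0},
  {"claw": 0.52, "tx": 0, "ty": 34, "tz": 0, "roll": 0},
  {"claw": 0.52, "tx": 0, "ty": 50, "tz": 0, "roll": 0},
  {"claw": 0.52, "tx": 0, "ty": 66, "tz": 0, "roll": 0},
  {"claw": 0.52, "tx": 0, "ty": 82, "tz": 0, "roll": 0},
  {"claw": 0.52, "tx": 0, "ty": 96, "tz": 0, "roll": 0},
  {"claw": 0.52, "tx": 0, "ty": 106, "tz": 0, "roll": 0},
  {"claw": 0.52, "tx": 0, "ty": 109.5, "tz": 0, "roll": 0},
])

```text
clock: 7.6
tcp_pos: [0.4744, 0.153, 0.0178]
tcp_rot: [0.02, 1.0, -0.0, 0.0]
ft_force: [0.4, 0.6, -3.0]
gripper_width: 0.0442
```

Call:
play_rows([
  {"claw": 0.57, "tx": 0, "ty": 0, "tz": 0, "roll": 0},
  {"claw": 0.57, "tx": 0, "ty": 0, "tz": 0, "roll": 0},
])

```text
clock: 7.85
tcp_pos: [0.4743, 0.1519, 0.0177]
tcp_rot: [0.021, 1.0, -0.0, -0.0]
ft_force: [0.2, -0.4, -3.2]
gripper_width: 0.0458
```

```bash
python3 lk.py 6
```

```text
t 7.85 cad [-60.5  -0.2] z 17.7 yaw rel 0.04 tilt [-0.0003 -0.0003] w 45.8 F cad [ 0.2 -0.4 -3.2] q [ 0.31  0.44 -0.32  0.81 -0.    0.35]
```

View pics/s6.png

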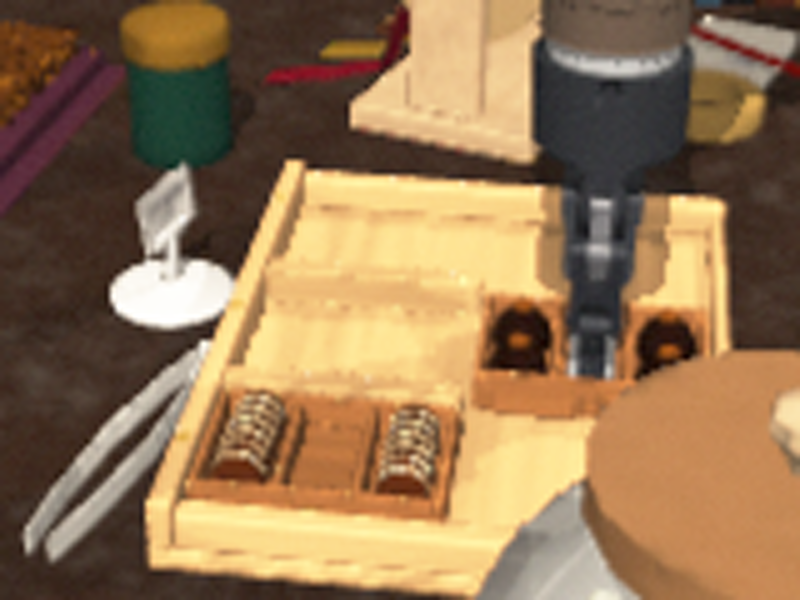

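View pics/t6.png

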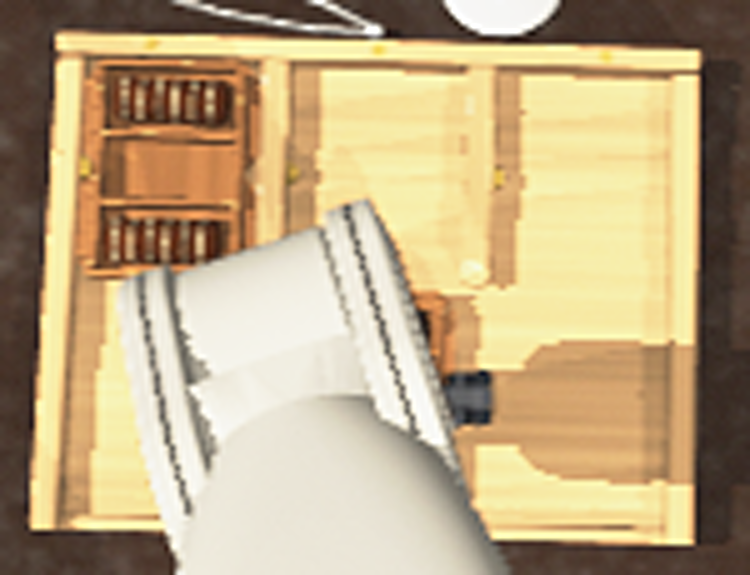

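Call:
play_rows([
  {"claw": 0.52, "tx": 0, "ty": 0, "tz": 0, "roll": 0},
  {"claw": 0.52, "tx": -6, "ty": 0, "tz": 0, "roll": 0},
  {"claw": 0.52, "tx": -12, "ty": 0, "tz": 0, "roll": 0},
  {"claw": 0.52, "tx": -20, "ty": 0, "tz": 0, "roll": 0},
  {"claw": 0.52, "tx": -28, "ty": 0, "tz": 0, "roll": 0},
  {"claw": 0.52, "tx": -36, "ty": 0, "tz": 0, "roll": 0},
  {"claw": 0.52, "tx": -44, "ty": 0, "tz": 0, "roll": 0},
])

```text
clock: 8.82
tcp_pos: [0.518, 0.1498, 0.0174]
tcp_rot: [0.021, 1.0, -0.001, -0.001]
ft_force: [-4.3, -2.5, -0.6]
gripper_width: 0.0443
```

```bash
python3 lk.py 7
```

```text
t 8.82 cad [-16.7  -0.5] z 17.4 yaw rel 0.06 tilt [-0.002  -0.0014] w 44.3 F cad [-4.2 -2.7 -0.6] q [ 0.28  0.51 -0.21  0.86 -0.    0.32]
```

View pics/s7.png

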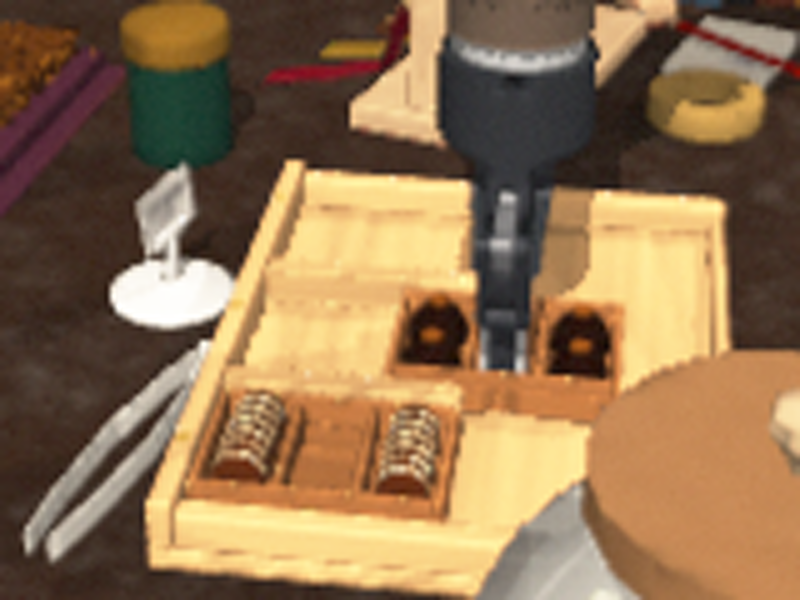

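Call:
play_rows([
  {"claw": 0.52, "tx": -10, "ty": 0, "tz": 0, "roll": 0},
  {"claw": 0.52, "tx": -20, "ty": 0, "tz": 0, "roll": 0},
  {"claw": 0.52, "tx": -30, "ty": 0, "tz": 0, "roll": 0},
  {"claw": 0.52, "tx": -40, "ty": 0, "tz": 0, "roll": 0},
  {"claw": 0.52, "tx": -50, "ty": 0, "tz": 0, "roll": 0},
  {"claw": 0.52, "tx": -60, "ty": 0, "tz": 0, "roll": 0},
  {"claw": 0.52, "tx": -68, "ty": 0, "tz": 0, "roll": 0},
  {"claw": 0.52, "tx": -75, "ty": 0, "tz": 0, "roll": 0},
  {"claw": 0.52, "tx": -79.5, "ty": 0, "tz": 0, "roll": 0},
  {"claw": 0.52, "tx": -79.5, "ty": 0, "tz": 0, "roll": 0},
])

```text
clock: 10.18
tcp_pos: [0.5945, 0.1464, 0.0174]
tcp_rot: [0.02, 1.0, -0.001, -0.003]
ft_force: [-10.1, -5.0, 4.7]
gripper_width: 0.0443
```

```bash
python3 lk.py 8
```

```text
t 10.18 cad [59.9 -0.7] z 17.4 yaw rel 0.08 tilt [-0.007  -0.0017] w 44.3 F cad [-9.9 -5.4  4.7] q [0.24 0.63 0.02 0.97 0.   0.28]
```

View pics/s8.png

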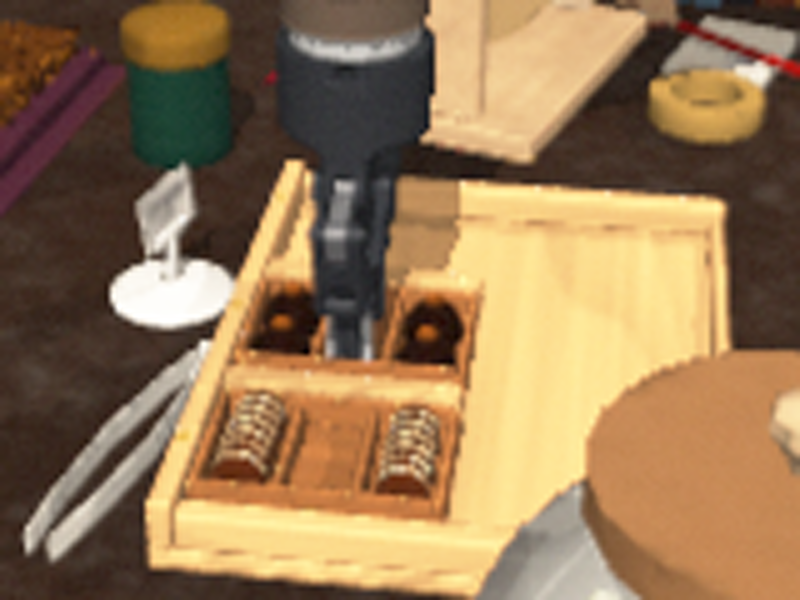

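Call:
play_rows([
  {"claw": 0.45, "tx": 3, "ty": 0, "tz": 0, "roll": 0},
  {"claw": 0.45, "tx": 7, "ty": 0, "tz": 0, "roll": 0},
  {"claw": 0.43, "tx": 7, "ty": 0, "tz": -15, "roll": 0},
  {"claw": 0.43, "tx": 7, "ty": 0, "tz": -45, "roll": 0},
  {"claw": 0.43, "tx": 7, "ty": 30, "tz": -60, "roll": 0},
  {"claw": 0.43, "tx": 5, "ty": 70, "tz": -60, "roll": 0},
  {"claw": 0.43, "tx": 4, "ty": 109.5, "tz": -60, "roll": 0},
  {"claw": 0.43, "tx": 4, "ty": 109.5, "tz": -60, "roll": 0},
])

```text
clock: 11.28
tcp_pos: [0.5991, 0.2606, 0.0793]
tcp_rot: [0.018, 1.0, 0.001, 0.002]
ft_force: [0.2, -0.5, 0.4]
gripper_width: 0.0368
```

```bash
python3 lk.py 9
```

```text
t 11.28 cad [ 59.6 113.7] z 79.3 yaw rel 0.33 tilt [0.0032 0.0023] w 36.8 F cad [ 0.2 -0.5  0.4] q [0.41 0.63 0.21 1.14 0.   0.45]
```

View pics/s9.png

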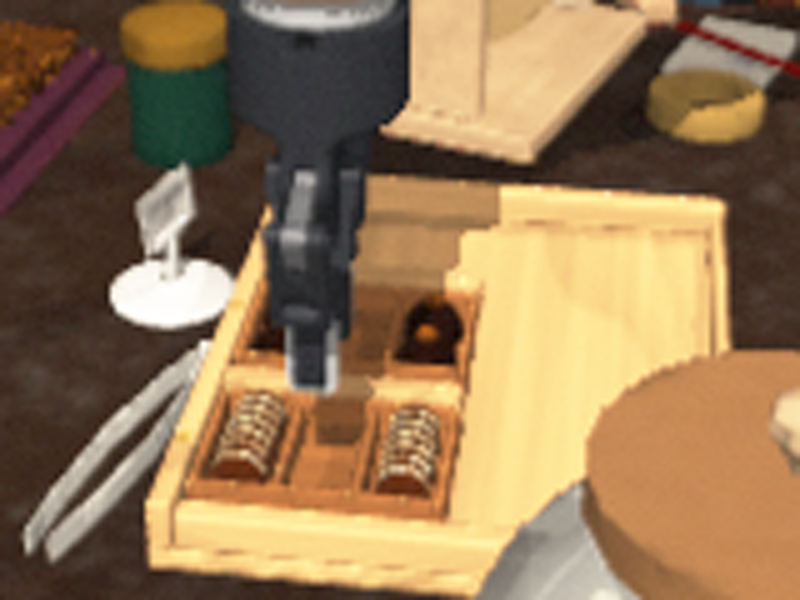

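View pics/t9.png

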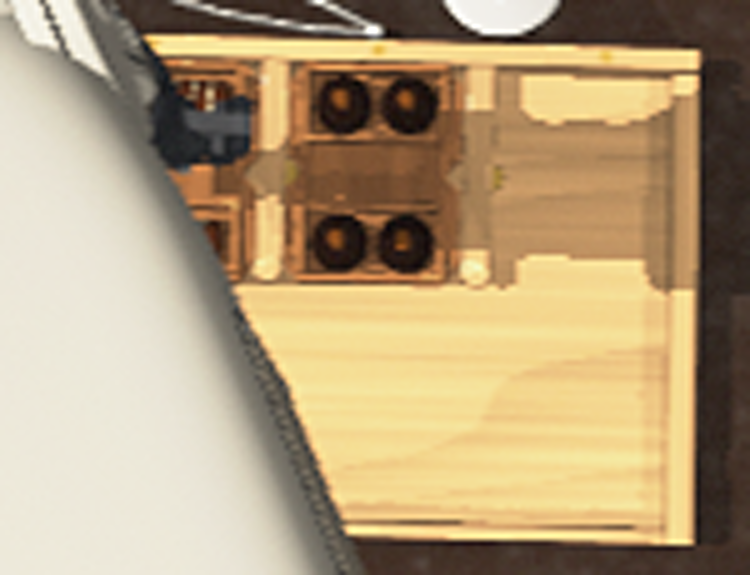

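Call:
play_rows([
  {"claw": 0.42, "tx": 0, "ty": -4.5, "tz": 10, "roll": 0.005},
  {"claw": 0.42, "tx": 0, "ty": -4.5, "tz": 20, "roll": 0.005},
  {"claw": 0.42, "tx": 0, "ty": -4.5, "tz": 20, "roll": 0.005},
])

```text
clock: 11.75
tcp_pos: [0.597, 0.251, 0.056]
tcp_rot: [0.024, 1.0, -0.001, -0.002]
ft_force: [-0.5, 0.2, 0.3]
gripper_width: 0.0358
```

```bash
python3 -c "
from h import *;st()"
```

```text
t 11.75 cad [ 58.  103.9] z 56.0 yaw rel -0.28 tilt [-0.0033 -0.0013] w 35.8 F cad [-0.5  0.2  0.3] q [0.4  0.65 0.17 1.1  0.   0.45]
```

Call:
play_rows([
  {"claw": 0.42, "tx": 0, "ty": 0, "tz": 0, "roll": 0},
  {"claw": 0.42, "tx": 0, "ty": 0, "tz": 0, "roll": 0},
])

```text
clock: 12.0
tcp_pos: [0.5984, 0.2525, 0.0582]
tcp_rot: [0.023, 1.0, 0.0, 0.0]
ft_force: [-0.2, -0.2, -0.7]
gripper_width: 0.0357
```

```bash
python3 -c "
from h import *;st()"
```

```text
t 12.0 cad [ 59.3 105.5] z 58.2 yaw rel -0.21 tilt [0.0007 0.0003] w 35.7 F cad [-0.2 -0.2 -0.7] q [ 0.4   0.65  0.17  1.1  -0.    0.45]
```

Descend into the log tray's well, with idle rows for settling.

Call:
play_rows([
  {"claw": 0.42, "tx": 0, "ty": 3.7, "tz": 5, "roll": -0.004},
  {"claw": 0.42, "tx": 0, "ty": 3.7, "tz": 15, "roll": -0.004},
  {"claw": 0.42, "tx": 0, "ty": 3.7, "tz": 25, "roll": -0.004},
  {"claw": 0.42, "tx": 0, "ty": 3.7, "tz": 34, "roll": -0.004},
  {"claw": 0.42, "tx": 0, "ty": 3.7, "tz": 40, "roll": -0.004},
  {"claw": 0.42, "tx": 0, "ty": 3.7, "tz": 40, "roll": -0.004},
])

```text
clock: 12.75
tcp_pos: [0.5977, 0.2559, 0.0169]
tcp_rot: [0.021, 1.0, -0.0, -0.001]
ft_force: [-0.8, -0.6, 0.3]
gripper_width: 0.036
```

```bash
python3 lk.py 10
```

```text
t 12.75 cad [ 58.5 108.8] z 16.9 yaw rel 0.02 tilt [-0.0014 -0.0006] w 36.0 F cad [-0.7 -0.7  0.3] q [ 0.4   0.69  0.13  1.02 -0.    0.45]
```

View pics/s10.png

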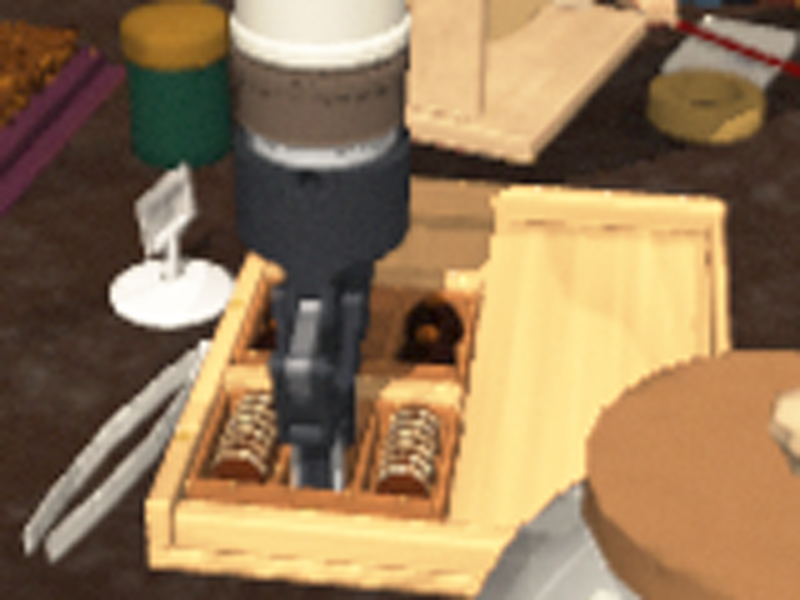

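Call:
play_rows([
  {"claw": 0.5, "tx": 4, "ty": 0, "tz": -1, "roll": 0},
  {"claw": 0.5, "tx": 10, "ty": 0, "tz": -1, "roll": 0},
  {"claw": 0.5, "tx": 18, "ty": 0, "tz": -1, "roll": 0},
  {"claw": 0.5, "tx": 28, "ty": 0, "tz": -1, "roll": 0},
  {"claw": 0.5, "tx": 40, "ty": 0, "tz": -1, "roll": 0},
  {"claw": 0.5, "tx": 52, "ty": 0, "tz": -1, "roll": 0},
  {"claw": 0.5, "tx": 64, "ty": 0, "tz": -1, "roll": 0},
  {"claw": 0.5, "tx": 76, "ty": 0, "tz": -1, "roll": 0},
  {"claw": 0.5, "tx": 88, "ty": 0, "tz": -1, "roll": 0},
  {"claw": 0.5, "tx": 98, "ty": 0, "tz": -1, "roll": 0},
])

```text
clock: 14.1
tcp_pos: [0.5009, 0.2604, 0.0196]
tcp_rot: [0.021, 1.0, 0.0, 0.001]
ft_force: [4.1, -2.6, 1.5]
gripper_width: 0.0425
```

```bash
python3 lk.py 11
```

```text
t 14.1 cad [-38.4 109.2] z 19.6 yaw rel 0.01 tilt [0.003  0.0001] w 42.5 F cad [ 4.2 -2.4  1.5] q [ 0.48  0.54 -0.14  0.89 -0.    0.52]
```

View pics/s11.png

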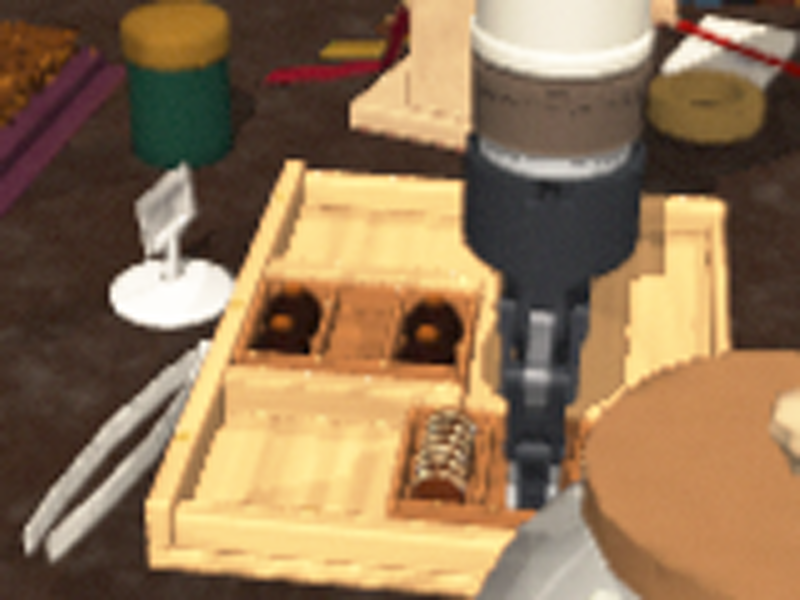

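Call:
play_rows([
  {"claw": 0.5, "tx": 10, "ty": 0, "tz": 0, "roll": 0},
  {"claw": 0.5, "tx": 19, "ty": 0, "tz": 0, "roll": 0},
  {"claw": 0.5, "tx": 25, "ty": 0, "tz": 0, "roll": 0},
  {"claw": 0.5, "tx": 27.5, "ty": 0, "tz": 0, "roll": 0},
  {"claw": 0.5, "tx": 27.5, "ty": 0, "tz": 0, "roll": 0},
  {"claw": 0.5, "tx": 23, "ty": 0, "tz": 0, "roll": 0},
  {"claw": 0.57, "tx": 23, "ty": 0, "tz": 0, "roll": 0},
  {"claw": 0.57, "tx": 23, "ty": 0, "tz": 0, "roll": 0},
])

```text
clock: 15.2
tcp_pos: [0.4758, 0.2609, 0.0178]
tcp_rot: [0.021, 1.0, -0.0, -0.002]
ft_force: [-1.6, -0.1, -0.7]
gripper_width: 0.0469
```

```bash
python3 lk.py 12
```

```text
t 15.2 cad [-63.6 108.7] z 17.8 yaw rel 0.05 tilt [-0.0034 -0.0008] w 46.9 F cad [-1.6 -0.2 -0.7] q [ 0.5   0.51 -0.2   0.87  0.    0.54]
```

View pics/s12.png

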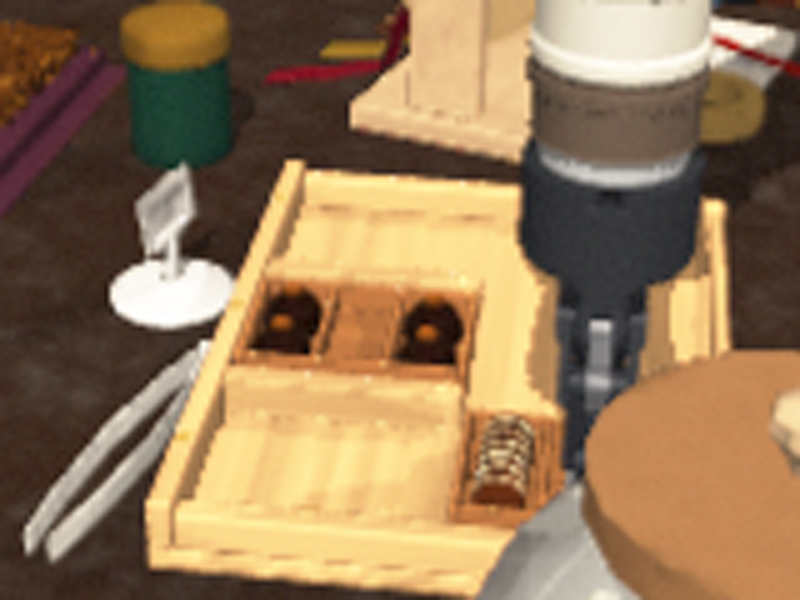

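View pics/t12.png

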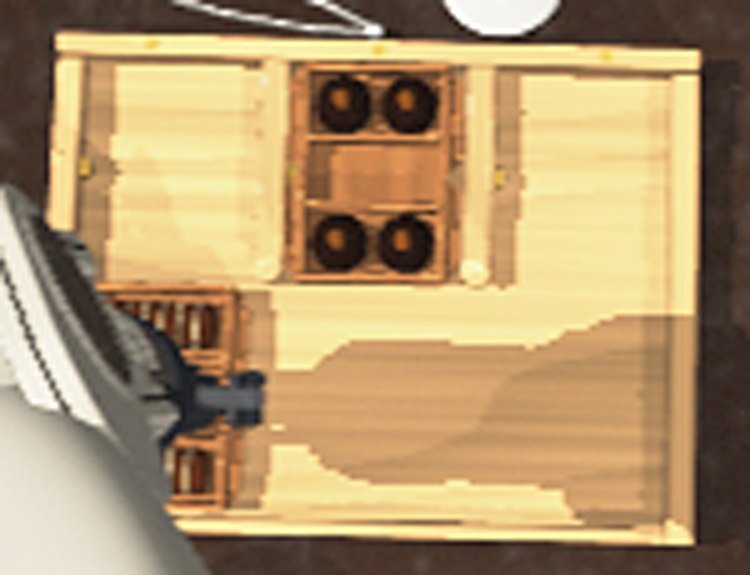

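```bash
python3 - <<'E'
from h import *
d=load('t12.npz')
c=lambda x,y:(145+(x+.5)/5-.5,170+(y+.5)/5-.5)
for n,p in {'log back R':(238,290),'log front R':(228,508),'dome frontR':(444,281),'dome frontL':(290,276),'dome backR':(452,67),'domebackL':(302,63)}.items(): print(n,cad(px2w(d,*c(*p),.032)))
E
```

```text
log back R [-3.9 69. ]
log front R [-115.8   69.2]
dome frontR [  3.3 -38.1]
dome frontL [ 4.  42.3]
dome backR [117. -39.]
domebackL [117.1  40.5]
```

Call:
play_rows([
  {"claw": 0.52, "tx": 0, "ty": 0, "tz": 0, "roll": 0},
  {"claw": 0.52, "tx": 0, "ty": -6, "tz": 0, "roll": 0},
  {"claw": 0.52, "tx": 0, "ty": -16, "tz": 0, "roll": 0},
  {"claw": 0.52, "tx": 0, "ty": -30, "tz": 0, "roll": 0},
  {"claw": 0.52, "tx": 0, "ty": -46, "tz": 0, "roll": 0},
  {"claw": 0.52, "tx": 0, "ty": -62, "tz": 0, "roll": 0},
  {"claw": 0.52, "tx": 0, "ty": -78, "tz": 0, "roll": 0},
  {"claw": 0.52, "tx": 0, "ty": -94, "tz": 0, "roll": 0},
  {"claw": 0.52, "tx": 0, "ty": -106, "tz": 0, "roll": 0},
  {"claw": 0.52, "tx": 0, "ty": -110, "tz": 0, "roll": 0},
])

```text
clock: 16.55
tcp_pos: [0.4727, 0.1504, 0.0188]
tcp_rot: [0.021, 1.0, 0.0, -0.0]
ft_force: [-0.0, 0.0, -3.5]
gripper_width: 0.0442
```

```bash
python3 lk.py 13
```

```text
t 16.55 cad [-62.   -1.8] z 18.8 yaw rel -0.03 tilt [-0.0002  0.0001] w 44.2 F cad [-0.   0.  -3.5] q [ 0.31  0.43 -0.33  0.81  0.    0.35]
```

View pics/s13.png

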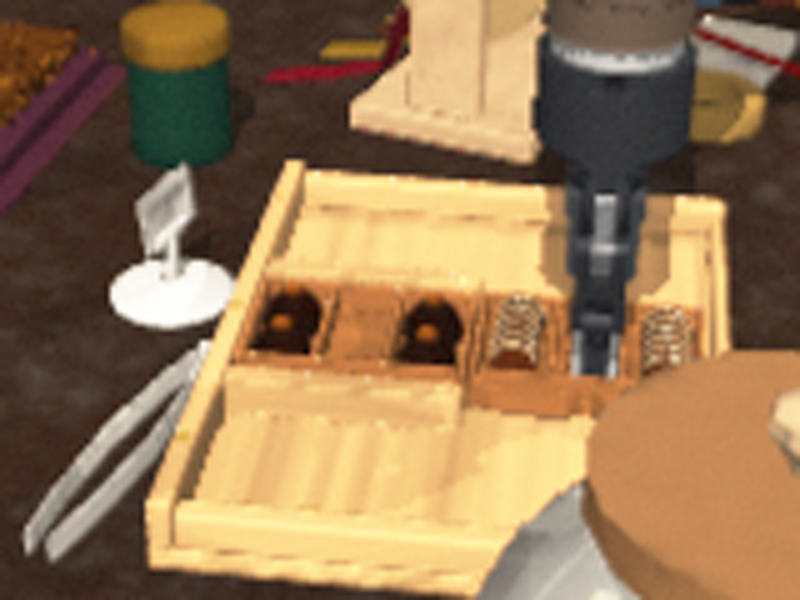

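View pics/t13.png

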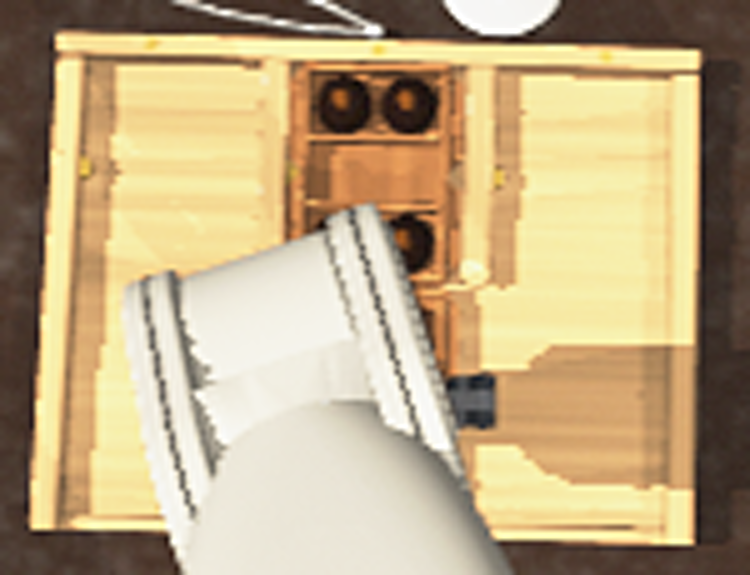

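Passing the parked tray cleanly. Continue right to y about -109.

Call:
play_rows([
  {"claw": 0.52, "tx": 0, "ty": -8, "tz": 0, "roll": 0},
  {"claw": 0.52, "tx": 0, "ty": -22, "tz": 0, "roll": 0},
  {"claw": 0.52, "tx": 0, "ty": -38, "tz": 0, "roll": 0},
  {"claw": 0.52, "tx": 0, "ty": -54, "tz": 0, "roll": 0},
  {"claw": 0.52, "tx": 0, "ty": -70, "tz": 0, "roll": 0},
  {"claw": 0.52, "tx": 0, "ty": -86, "tz": 0, "roll": 0},
  {"claw": 0.52, "tx": 0, "ty": -98, "tz": 0, "roll": 0},
  {"claw": 0.52, "tx": 0, "ty": -107, "tz": 0, "roll": 0},
  {"claw": 0.57, "tx": 0, "ty": -107.5, "tz": 0, "roll": 0},
  {"claw": 0.57, "tx": 0, "ty": -107.5, "tz": 0, "roll": 0},
])

```text
clock: 17.9
tcp_pos: [0.4684, 0.0442, 0.0188]
tcp_rot: [0.021, 1.0, 0.0, 0.0]
ft_force: [-0.2, -0.2, -3.1]
gripper_width: 0.0463
```

```bash
python3 lk.py 14
```

```text
t 17.9 cad [ -61.8 -108.1] z 18.8 yaw rel 0.04 tilt [0.0002 0.0004] w 46.3 F cad [-0.2 -0.2 -3.1] q [ 0.09  0.39 -0.4   0.78  0.    0.14]
```

View pics/s14.png

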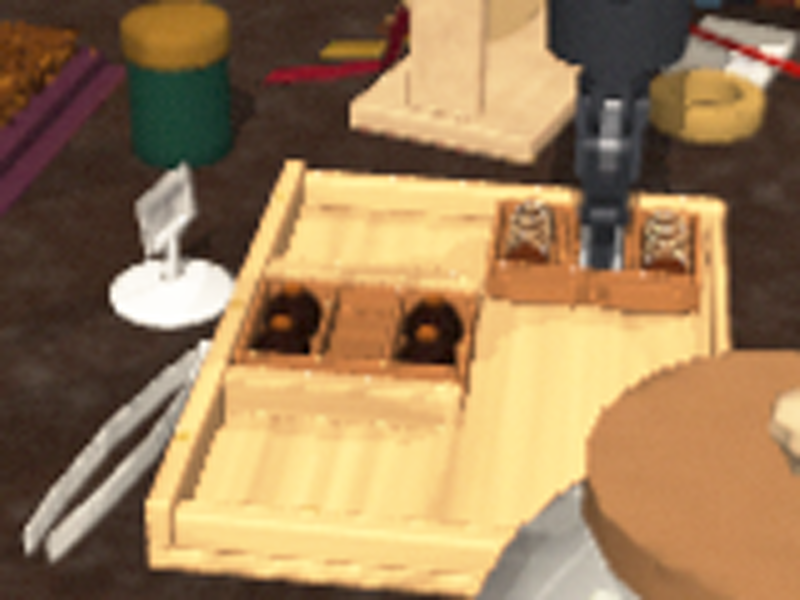

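Call:
play_rows([
  {"claw": 0.57, "tx": 0, "ty": -1, "tz": 0, "roll": 0},
  {"claw": 0.52, "tx": 0, "ty": -1, "tz": 0, "roll": 0},
  {"claw": 0.52, "tx": -6, "ty": -1, "tz": 0.5, "roll": 0},
  {"claw": 0.52, "tx": -12, "ty": -1, "tz": 1, "roll": 0},
  {"claw": 0.52, "tx": -20, "ty": -1, "tz": 1, "roll": 0},
  {"claw": 0.52, "tx": -28, "ty": -1, "tz": 1, "roll": 0},
  {"claw": 0.52, "tx": -36, "ty": -1, "tz": 1, "roll": 0},
  {"claw": 0.52, "tx": -44, "ty": -1, "tz": 1, "roll": 0},
  {"claw": 0.52, "tx": -52, "ty": -1, "tz": 1, "roll": 0},
])

```text
clock: 19.12
tcp_pos: [0.5187, 0.0408, 0.0181]
tcp_rot: [0.021, 1.0, 0.0, -0.002]
ft_force: [-7.6, -0.3, 6.2]
gripper_width: 0.0443
```

```bash
python3 lk.py 15
```

```text
t 19.12 cad [ -11.4 -109.4] z 18.1 yaw rel 0.03 tilt [-0.0036  0.0002] w 44.3 F cad [-7.6 -0.6  6.2] q [ 0.08  0.48 -0.26  0.84  0.    0.12]
```

View pics/s15.png

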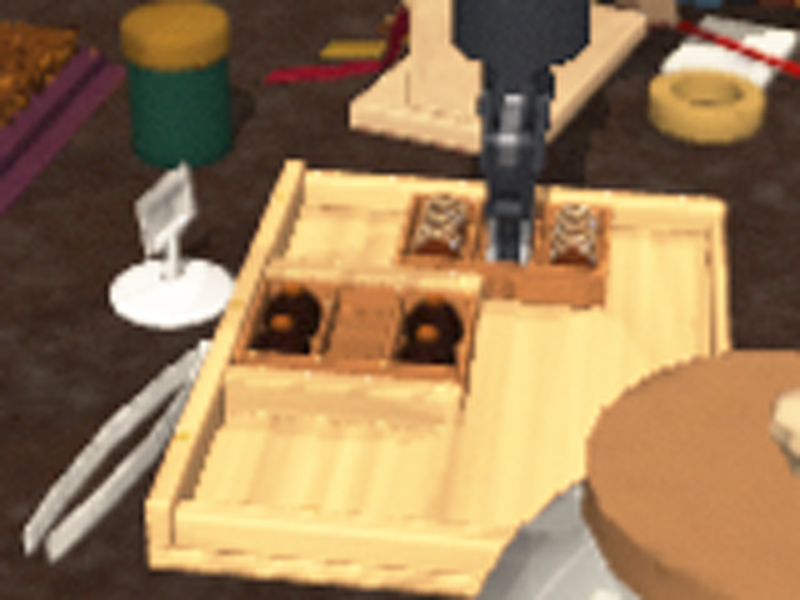

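Call:
play_rows([
  {"claw": 0.52, "tx": -10, "ty": 0, "tz": 0, "roll": 0},
  {"claw": 0.52, "tx": -20, "ty": 0, "tz": 0, "roll": 0},
  {"claw": 0.52, "tx": -30, "ty": 0, "tz": 0, "roll": 0},
  {"claw": 0.52, "tx": -40, "ty": 0, "tz": 0, "roll": 0},
  {"claw": 0.52, "tx": -50, "ty": 0, "tz": 0, "roll": 0},
  {"claw": 0.52, "tx": -58, "ty": 0, "tz": 0, "roll": 0},
  {"claw": 0.52, "tx": -64, "ty": 0, "tz": 0, "roll": 0},
  {"claw": 0.52, "tx": -70, "ty": 0, "tz": 0, "roll": 0},
  {"claw": 0.52, "tx": -74, "ty": 0, "tz": 0, "roll": 0},
  {"claw": 0.52, "tx": -76, "ty": 0, "tz": 0, "roll": 0},
])

```text
clock: 20.48
tcp_pos: [0.5876, 0.0372, 0.0174]
tcp_rot: [0.021, 1.0, -0.0, -0.008]
ft_force: [-25.4, -0.7, 19.5]
gripper_width: 0.0446
```

```bash
python3 lk.py 16
```

```text
t 20.48 cad [  57.6 -110.1] z 17.4 yaw rel 0.04 tilt [-0.0168 -0.0005] w 44.6 F cad [-25.3  -1.8  19.5] q [ 0.06  0.6  -0.04  0.95  0.    0.1 ]
```

View pics/s16.png

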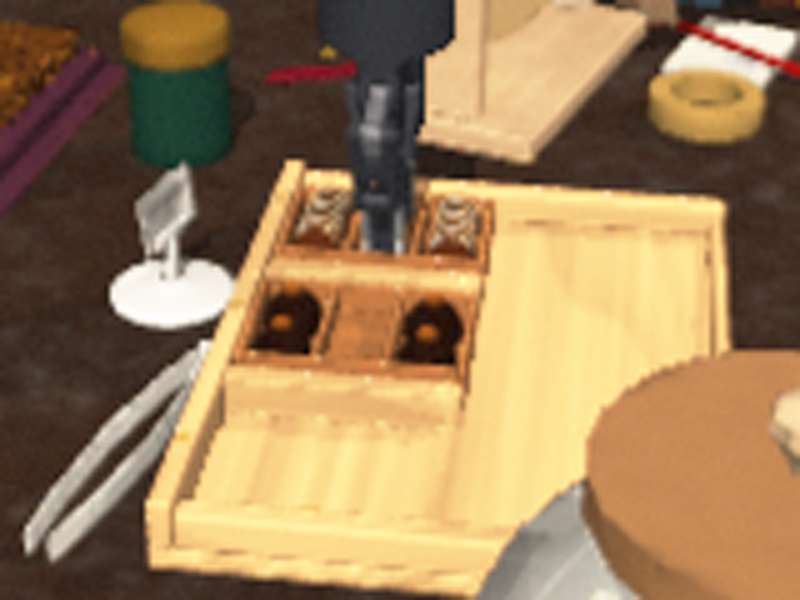

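View pics/t16.png

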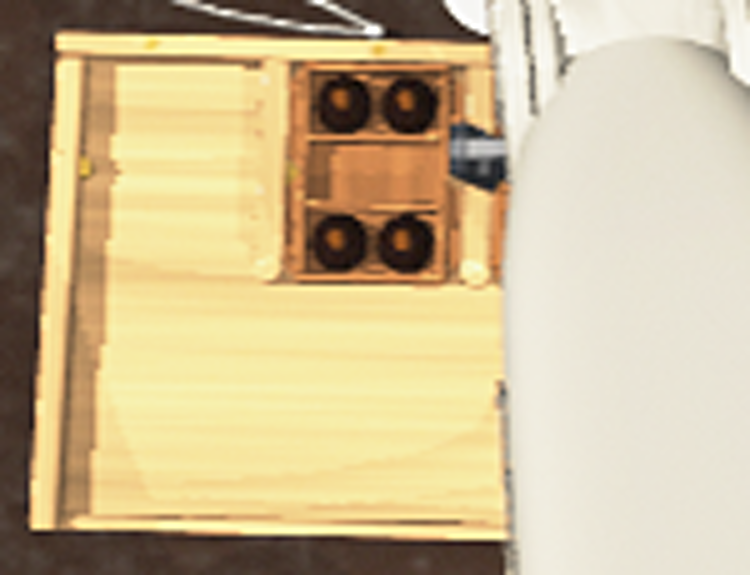

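```bash
python3 - <<'E'
from h import *
a=load('side0.npz')['frame'][175:215,225:285,::-1]
b=load('s16.npz')['frame'][175:215,225:285,::-1]
f=lambda i:cv2.resize(i,None,fx=6.6,fy=6.6,interpolation=cv2.INTER_CUBIC)
cv2.imwrite('pics/cmp.png',np.vstack([f(a),f(b)]))
E
```

```text
(no output)
```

View pics/cmp.png

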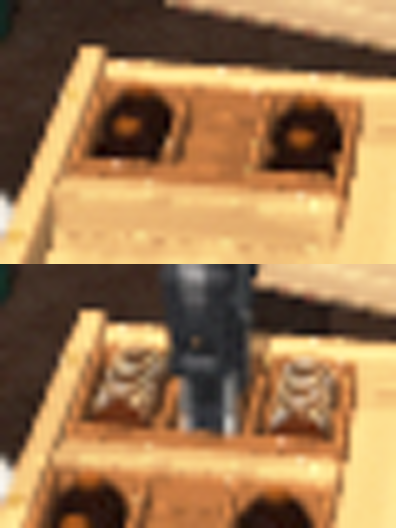

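Call:
play_rows([
  {"claw": 0.48, "tx": 8, "ty": 0, "tz": 0, "roll": 0},
  {"claw": 0.45, "tx": 12, "ty": 0, "tz": 0, "roll": 0},
  {"claw": 0.45, "tx": 12, "ty": 0, "tz": 0, "roll": 0},
  {"claw": 0.45, "tx": 12, "ty": 0, "tz": -15, "roll": 0},
  {"claw": 0.43, "tx": 12, "ty": 0, "tz": -45, "roll": 0},
  {"claw": 0.43, "tx": 12, "ty": 40, "tz": -60, "roll": 0},
  {"claw": 0.43, "tx": 10, "ty": 80, "tz": -60, "roll": 0},
  {"claw": 0.43, "tx": 8, "ty": 120, "tz": -60, "roll": 0},
  {"claw": 0.43, "tx": 8, "ty": 160, "tz": -60, "roll": 0},
  {"claw": 0.43, "tx": 8, "ty": 160, "tz": -60, "roll": 0},
])

```text
clock: 21.82
tcp_pos: [0.5956, 0.201, 0.079]
tcp_rot: [0.019, 1.0, 0.001, 0.001]
ft_force: [0.4, -0.9, 0.9]
gripper_width: 0.0368
```

```bash
python3 lk.py 17
python3 - <<'E'
from h import *
a=load('top0.npz')['frame'][175:232,235:292,::-1]
b=load('t17.npz')['frame'][175:232,235:292,::-1]
f=lambda i:cv2.resize(i,None,fx=7,fy=7,interpolation=cv2.INTER_CUBIC)
cv2.imwrite('pics/cmp2.png',np.hstack([f(a),f(b)]))
E
```

```text
t 21.82 cad [58.7 54. ] z 79.0 yaw rel 0.27 tilt [0.0024 0.0013] w 36.8 F cad [ 0.5 -0.9  0.9] q [0.33 0.59 0.13 1.11 0.   0.36]
```

View pics/cmp2.png

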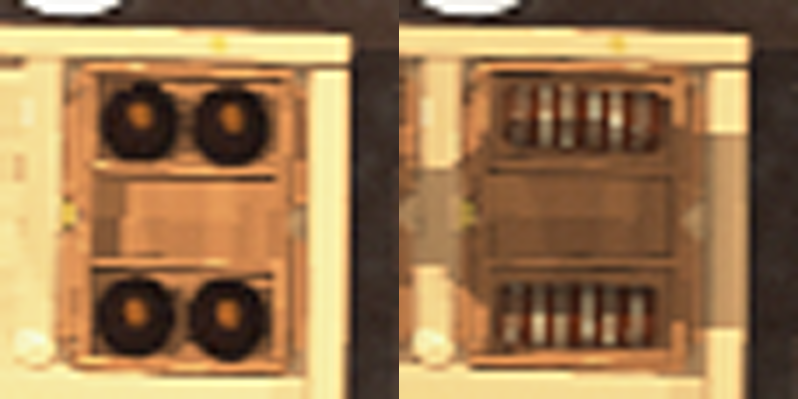

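View pics/s17.png

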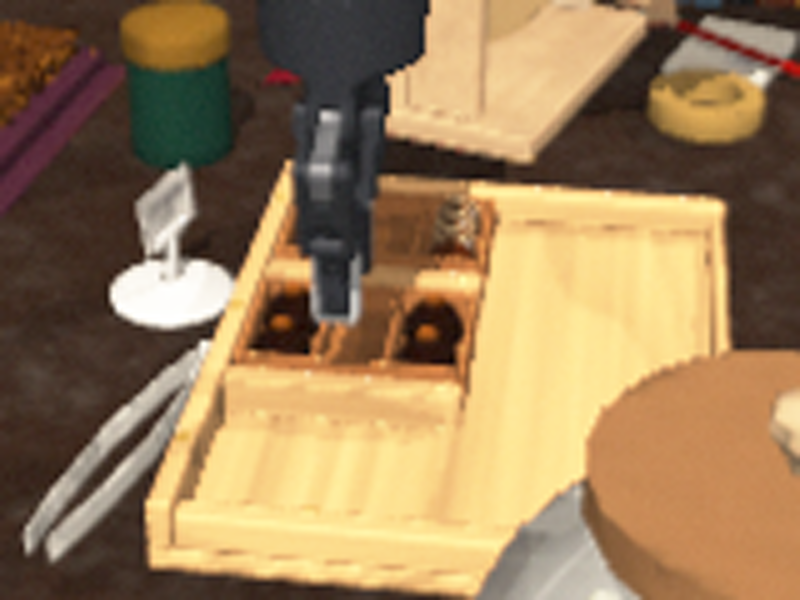

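View pics/t17.png

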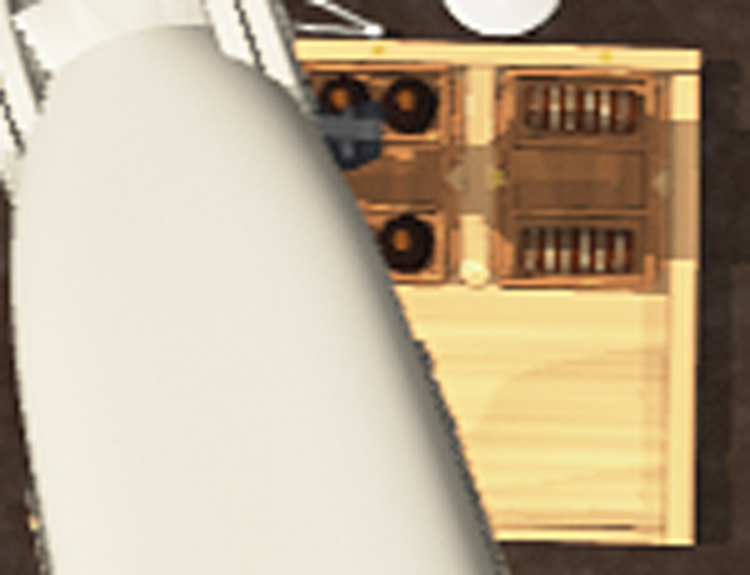

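Call:
play_rows([
  {"claw": 0.42, "tx": 0, "ty": -30, "tz": 0, "roll": 0},
  {"claw": 0.42, "tx": 0, "ty": -49, "tz": 0, "roll": 0},
  {"claw": 0.42, "tx": 0, "ty": -51, "tz": 10, "roll": 0},
  {"claw": 0.42, "tx": 0, "ty": -51, "tz": 20, "roll": 0},
  {"claw": 0.42, "tx": 0, "ty": -51, "tz": 20, "roll": 0},
  {"claw": 0.42, "tx": 0, "ty": -51, "tz": 20, "roll": 0},
])

```text
clock: 22.68
tcp_pos: [0.5926, 0.1474, 0.0575]
tcp_rot: [0.02, 1.0, 0.0, -0.0]
ft_force: [0.5, 0.2, -0.4]
gripper_width: 0.0361
```

```bash
python3 -c "
from h import *;st()"
```

```text
t 22.68 cad [57.9  0.3] z 57.5 yaw rel 0.08 tilt [-0.0004  0.    ] w 36.1 F cad [ 0.5  0.2 -0.4] q [0.24 0.58 0.05 1.04 0.   0.28]
```

Call:
play_rows([
  {"claw": 0.42, "tx": -1, "ty": 0, "tz": 12, "roll": 0},
  {"claw": 0.42, "tx": -1, "ty": 0, "tz": 24, "roll": 0},
  {"claw": 0.42, "tx": -1, "ty": 0, "tz": 34, "roll": 0},
  {"claw": 0.42, "tx": -1, "ty": 0, "tz": 39, "roll": 0},
  {"claw": 0.42, "tx": -1, "ty": 0, "tz": 39, "roll": 0},
])

```text
clock: 23.3
tcp_pos: [0.5933, 0.1466, 0.0181]
tcp_rot: [0.021, 1.0, -0.0, -0.001]
ft_force: [-0.1, -0.1, 0.2]
gripper_width: 0.0357
```

```bash
python3 lk.py 18
```

```text
t 23.3 cad [58.6 -0.5] z 18.1 yaw rel 0.02 tilt [-0.0012 -0.0003] w 35.7 F cad [-0.1 -0.1  0.2] q [ 0.24  0.62  0.01  0.96 -0.    0.28]
```

View pics/s18.png

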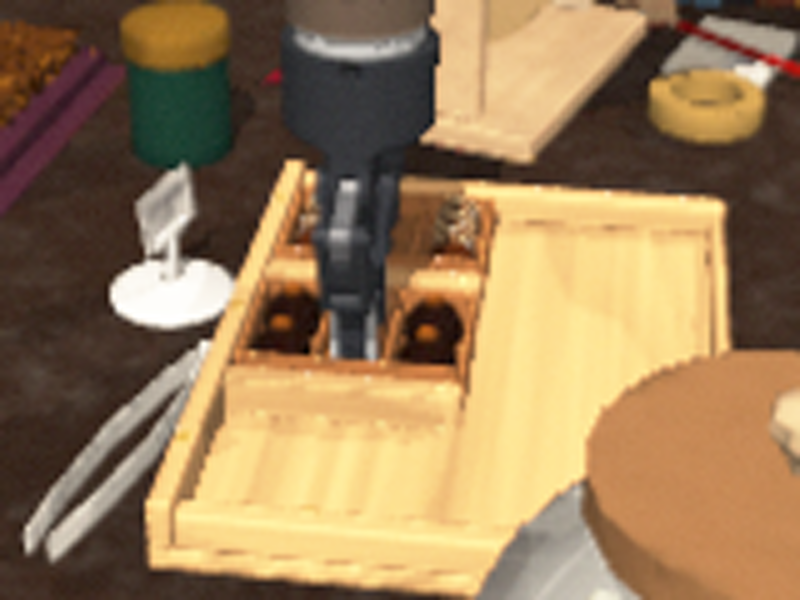

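Call:
play_rows([
  {"claw": 0.5, "tx": 4, "ty": 0, "tz": 0, "roll": 0},
  {"claw": 0.5, "tx": 10, "ty": 0, "tz": 0, "roll": 0},
  {"claw": 0.5, "tx": 18, "ty": 0, "tz": 0, "roll": 0},
  {"claw": 0.5, "tx": 28, "ty": 0, "tz": 0, "roll": 0},
  {"claw": 0.5, "tx": 40, "ty": 0, "tz": 0, "roll": 0},
  {"claw": 0.5, "tx": 52, "ty": 0, "tz": 0, "roll": 0},
  {"claw": 0.5, "tx": 64, "ty": 0, "tz": 0, "roll": 0},
  {"claw": 0.5, "tx": 76, "ty": 0, "tz": 0, "roll": 0},
  {"claw": 0.5, "tx": 88, "ty": 0, "tz": 0, "roll": 0},
  {"claw": 0.5, "tx": 98, "ty": 0, "tz": 0, "roll": 0},
])

```text
clock: 24.65
tcp_pos: [0.4957, 0.1512, 0.0193]
tcp_rot: [0.021, 1.0, 0.0, 0.001]
ft_force: [4.9, -1.5, 3.8]
gripper_width: 0.0426
```

```bash
python3 -c "
from h import *;st()"
```

```text
t 24.65 cad [-39.  -0.] z 19.3 yaw rel 0.04 tilt [0.0016 0.0006] w 42.6 F cad [ 4.9 -1.3  3.8] q [ 0.3   0.47 -0.27  0.83  0.    0.34]
```

Call:
play_rows([
  {"claw": 0.5, "tx": 10, "ty": 0, "tz": 0, "roll": 0},
  {"claw": 0.5, "tx": 19, "ty": 0, "tz": 0, "roll": 0},
  {"claw": 0.5, "tx": 25, "ty": 0, "tz": 0, "roll": 0},
  {"claw": 0.5, "tx": 27.5, "ty": 0, "tz": 0, "roll": 0},
  {"claw": 0.5, "tx": 27.5, "ty": 0, "tz": 0, "roll": 0},
  {"claw": 0.5, "tx": 23, "ty": 0, "tz": 0, "roll": 0},
  {"claw": 0.57, "tx": 23, "ty": 0, "tz": 0, "roll": 0},
  {"claw": 0.57, "tx": 23, "ty": 0, "tz": 0, "roll": 0},
])

```text
clock: 25.65
tcp_pos: [0.4714, 0.1513, 0.0177]
tcp_rot: [0.021, 1.0, -0.001, -0.002]
ft_force: [0.5, -0.2, -2.4]
gripper_width: 0.0459
```

```bash
python3 lk.py 19
```

```text
t 25.65 cad [-63.3  -1. ] z 17.7 yaw rel 0.01 tilt [-0.0032 -0.0011] w 45.9 F cad [ 0.5 -0.2 -2.4] q [ 0.31  0.44 -0.33  0.81 -0.    0.35]
```

View pics/s19.png

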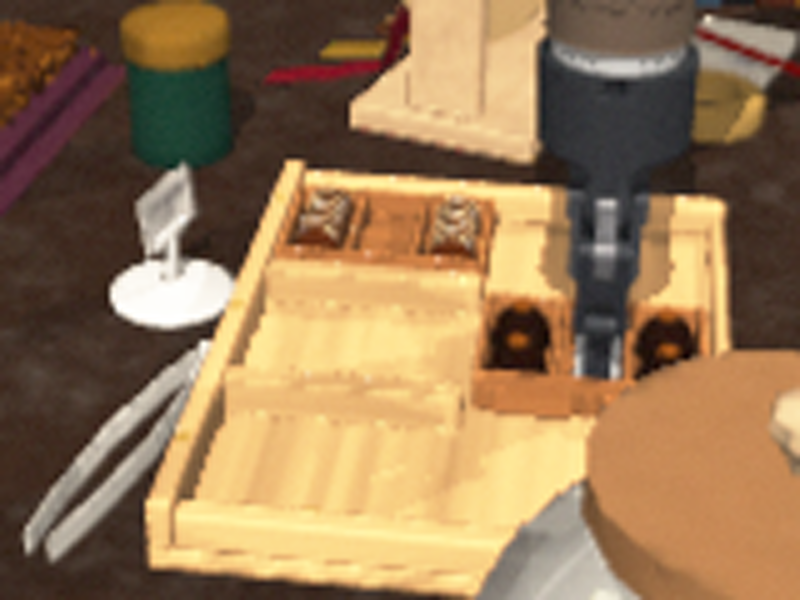

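View pics/t19.png

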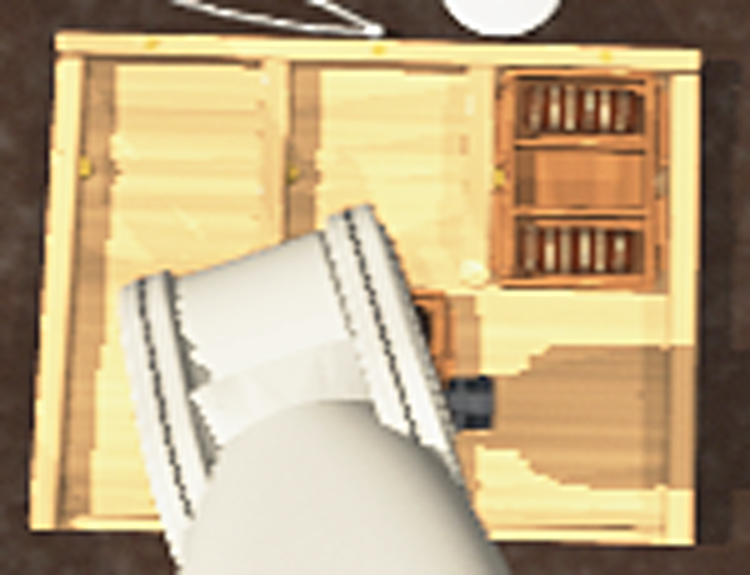

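Call:
play_rows([
  {"claw": 0.52, "tx": -1, "ty": 6, "tz": 0, "roll": 0},
  {"claw": 0.52, "tx": -1, "ty": 18, "tz": 0, "roll": 0},
  {"claw": 0.52, "tx": -1, "ty": 34, "tz": 0, "roll": 0},
  {"claw": 0.52, "tx": -1, "ty": 50, "tz": 0, "roll": 0},
  {"claw": 0.52, "tx": -1, "ty": 66, "tz": 0, "roll": 0},
  {"claw": 0.52, "tx": -1, "ty": 82, "tz": 0, "roll": 0},
  {"claw": 0.52, "tx": -1, "ty": 97, "tz": 0, "roll": 0},
  {"claw": 0.52, "tx": -1, "ty": 107, "tz": 0, "roll": 0},
  {"claw": 0.52, "tx": -1, "ty": 109.5, "tz": 0, "roll": 0},
  {"claw": 0.57, "tx": -1, "ty": 109.5, "tz": 0, "roll": 0},
])

```text
clock: 27.0
tcp_pos: [0.4782, 0.2605, 0.0186]
tcp_rot: [0.021, 1.0, -0.0, -0.0]
ft_force: [0.1, -1.6, -3.3]
gripper_width: 0.0458
```

Call:
play_rows([
  {"claw": 0.57, "tx": 0, "ty": 0, "tz": 0, "roll": 0},
  {"claw": 0.57, "tx": 0, "ty": 0, "tz": 0, "roll": 0},
])

```text
clock: 27.25
tcp_pos: [0.4782, 0.2606, 0.0187]
tcp_rot: [0.021, 1.0, -0.0, -0.0]
ft_force: [1.4, -2.3, -2.9]
gripper_width: 0.0462
```

```bash
python3 lk.py 20
```

```text
t 27.25 cad [-61.1 108.5] z 18.7 yaw rel -0.02 tilt [-0.0004 -0.0004] w 46.2 F cad [ 1.5 -2.2 -2.9] q [ 0.5   0.51 -0.19  0.87 -0.    0.54]
```

View pics/t20.png

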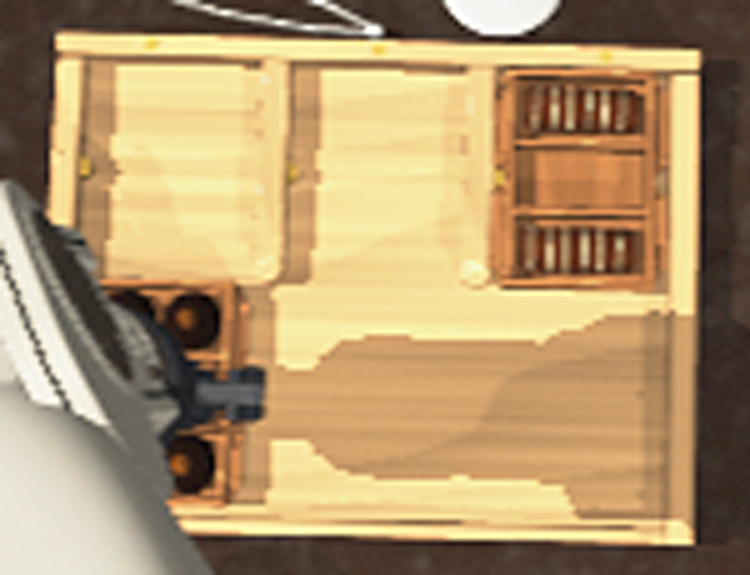

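Call:
play_rows([
  {"claw": 0.52, "tx": 0, "ty": 0, "tz": 0, "roll": 0},
  {"claw": 0.52, "tx": -6, "ty": 0, "tz": 0.5, "roll": 0},
  {"claw": 0.52, "tx": -12, "ty": 0, "tz": 0.5, "roll": 0},
  {"claw": 0.52, "tx": -20, "ty": 0, "tz": 0.5, "roll": 0},
  {"claw": 0.52, "tx": -28, "ty": 0, "tz": 0.5, "roll": 0},
  {"claw": 0.52, "tx": -36, "ty": 0, "tz": 0.5, "roll": 0},
  {"claw": 0.52, "tx": -44, "ty": 0, "tz": 0.5, "roll": 0},
  {"claw": 0.52, "tx": -52, "ty": 0, "tz": 0.5, "roll": 0},
])

```text
clock: 28.35
tcp_pos: [0.5296, 0.2583, 0.0177]
tcp_rot: [0.021, 1.0, -0.001, -0.001]
ft_force: [-3.4, -3.0, -1.5]
gripper_width: 0.0439
```

```bash
python3 lk.py 21
```

```text
t 28.35 cad [ -9.7 108.3] z 17.7 yaw rel 0.02 tilt [-0.0027 -0.0014] w 43.9 F cad [-3.3 -3.2 -1.5] q [ 0.45  0.59 -0.06  0.93 -0.    0.5 ]
```

View pics/s21.png

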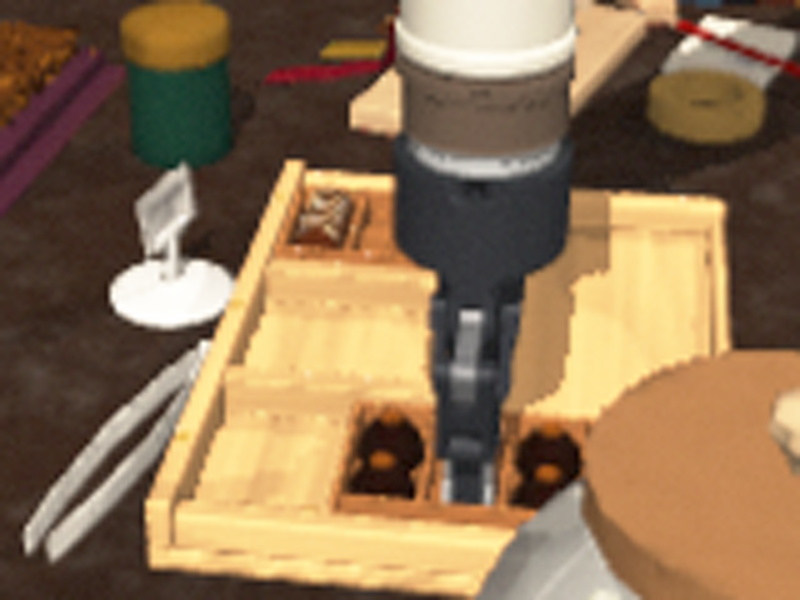

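Call:
play_rows([
  {"claw": 0.52, "tx": -10, "ty": 0, "tz": 0, "roll": 0},
  {"claw": 0.52, "tx": -20, "ty": 0, "tz": 0, "roll": 0},
  {"claw": 0.52, "tx": -30, "ty": 0, "tz": 0, "roll": 0},
  {"claw": 0.52, "tx": -40, "ty": 0, "tz": 0, "roll": 0},
  {"claw": 0.52, "tx": -50, "ty": 0, "tz": 0, "roll": 0},
  {"claw": 0.52, "tx": -58, "ty": 0, "tz": 0, "roll": 0},
  {"claw": 0.52, "tx": -64, "ty": 0, "tz": 0, "roll": 0},
  {"claw": 0.52, "tx": -69, "ty": 0, "tz": 0, "roll": 0},
  {"claw": 0.52, "tx": -73, "ty": 0, "tz": 0, "roll": 0},
  {"claw": 0.52, "tx": -74, "ty": 0, "tz": 0, "roll": 0},
])

```text
clock: 29.7
tcp_pos: [0.5963, 0.2553, 0.0174]
tcp_rot: [0.02, 1.0, -0.001, -0.008]
ft_force: [-21.1, -3.9, 10.1]
gripper_width: 0.0441
```

```bash
python3 lk.py 22
python3 - <<'E'
from h import *
a=load('side0.npz')['frame'][205:260,205:285,::-1]
b=load('s22.npz')['frame'][205:260,205:285,::-1]
f=lambda i:cv2.resize(i,None,fx=5,fy=5,interpolation=cv2.INTER_CUBIC)
cv2.imwrite('pics/cmp3.png',np.vstack([f(a),f(b)]))
E
```

```text
t 29.7 cad [ 57.  108.2] z 17.4 yaw rel 0.1 tilt [-0.0164 -0.0012] w 44.1 F cad [-20.9  -4.8  10.1] q [0.4  0.7  0.15 1.04 0.01 0.44]
```

View pics/cmp3.png

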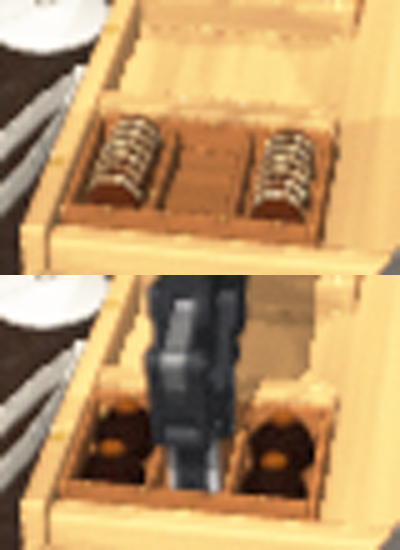

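Call:
play_rows([
  {"claw": 0.48, "tx": 7, "ty": 0, "tz": 0, "roll": 0},
  {"claw": 0.44, "tx": 10, "ty": 0, "tz": 0, "roll": 0},
  {"claw": 0.42, "tx": 10, "ty": 0, "tz": 0, "roll": 0},
  {"claw": 0.42, "tx": 10, "ty": 0, "tz": -15, "roll": 0},
  {"claw": 0.42, "tx": 10, "ty": 0, "tz": -45, "roll": 0},
  {"claw": 0.42, "tx": 50, "ty": -30, "tz": -100, "roll": 0},
  {"claw": 0.42, "tx": 110, "ty": -80, "tz": -150, "roll": 0},
  {"claw": 0.42, "tx": 160, "ty": -120, "tz": -190, "roll": 0},
  {"claw": 0.42, "tx": 200, "ty": -170, "tz": -200, "roll": 0},
  {"claw": 0.42, "tx": 230, "ty": -220, "tz": -200, "roll": 0},
])

```text
clock: 31.05
tcp_pos: [0.395, 0.0812, 0.2133]
tcp_rot: [0.02, 1.0, 0.001, 0.003]
ft_force: [-0.7, -1.8, 0.7]
gripper_width: 0.0357
```

Call:
play_rows([
  {"claw": 0.42, "tx": 20, "ty": -60, "tz": 0, "roll": 0},
  {"claw": 0.42, "tx": 30, "ty": -120, "tz": 0, "roll": 0},
  {"claw": 0.42, "tx": 40, "ty": -180, "tz": 0, "roll": 0},
  {"claw": 0.42, "tx": 40, "ty": -180, "tz": 0, "roll": 0},
])

```text
clock: 31.55
tcp_pos: [0.347, -0.1004, 0.212]
tcp_rot: [0.026, 1.0, -0.001, 0.002]
ft_force: [0.6, 1.0, -0.5]
gripper_width: 0.0358
```

```bash
python3 lk.py 23;python3 - <<'E'
from h import *
a=load('t23.npz')['frame'];cv2.imwrite('pics/full23.png',cv2.resize(a[:,:,::-1],(768,576)))
E
```

```text
t 31.55 cad [-177.  -257.7] z 212.0 yaw rel -0.56 tilt [ 0.0033 -0.0014] w 35.8 F cad [ 0.5  1.  -0.5] q [-0.28 -0.03 -0.35  1.24 -0.   -0.23]
```

View pics/t23.png

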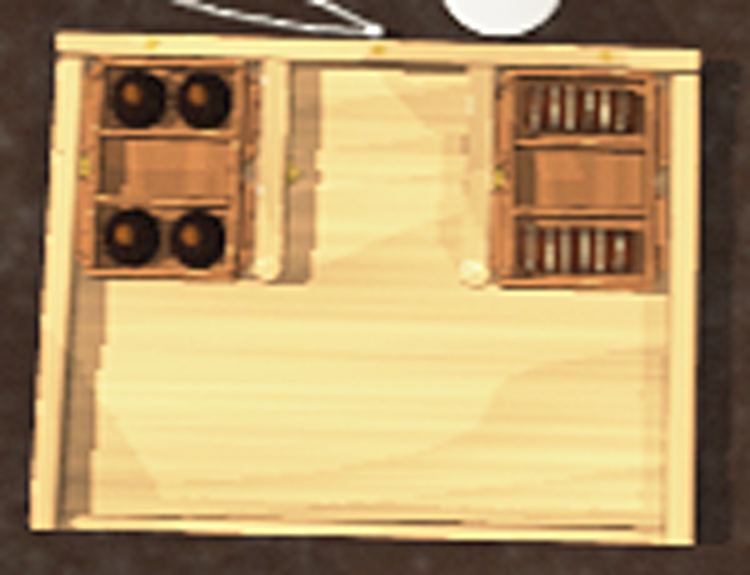

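View pics/full23.png

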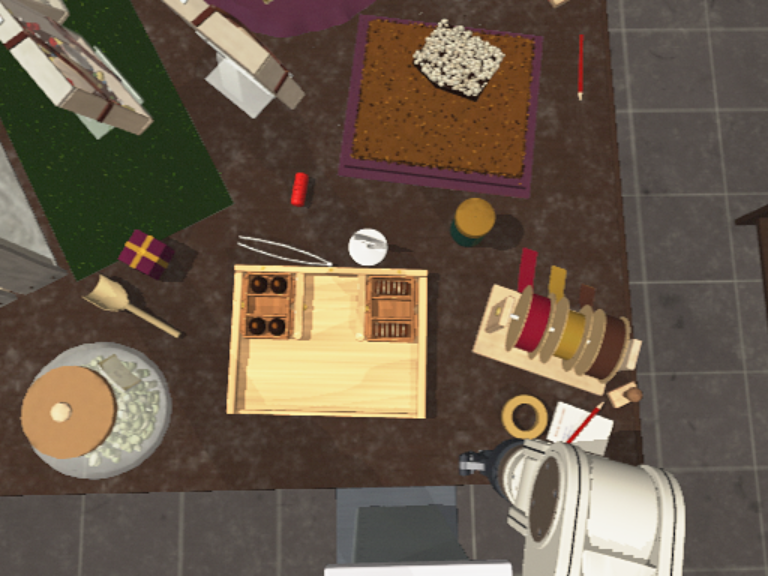

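View pics/s23.png

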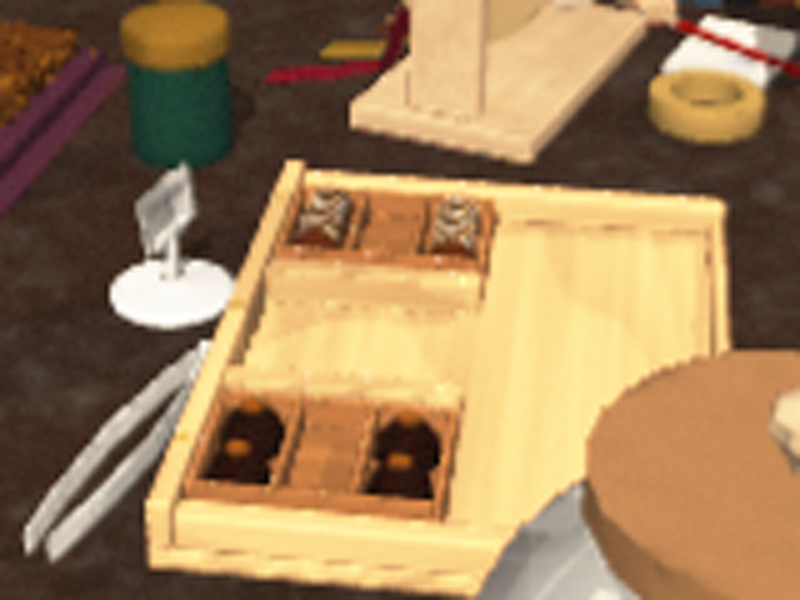

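Call:
play_rows([
  {"claw": 0.42, "tx": 0, "ty": 0, "tz": 0, "roll": 0},
  {"claw": 0.42, "tx": 0, "ty": 0, "tz": 0, "roll": 0},
  {"claw": 0.42, "tx": 0, "ty": 0, "tz": 0, "roll": 0},
])

```text
clock: 32.02
tcp_pos: [0.3476, -0.0953, 0.2104]
tcp_rot: [0.019, 1.0, 0.0, -0.0]
ft_force: [-0.6, -0.3, 0.1]
gripper_width: 0.036
```

```bash
python3 - <<'E'
from h import *
c=lambda x,y:(145+(x+.5)/5-.5,170+(y+.5)/5-.5)
a,b=load('top0.npz'),load('t23.npz')
# roller positions and image shift of tray edges start vs now
g=lambda d:cv2.cvtColor(d['frame'],cv2.COLOR_RGB2HSV).astype(int)
for n,(x,y) in {'L':(84,168),'M':(292,174),'R':(499,179)}.items():
    u,v=[int(round(t)) for t in c(x,y)]
    for d in(a,b):
        h=g(d)[v-4:v+5,u-4:u+5];m=(abs(h[...,0]-27)<5)&(h[...,1]>150);yy,xx=np.nonzero(m);print(n,m.sum(),(xx.mean()+u-4,yy.mean()+v-4) if m.any() else None)
import workcell
print(workcell.hand_in())
E
```

```text
L 0 None
L 0 None
M 0 None
M 0 None
R 0 None
R 0 None
the job is handed in; nothing more can be done
None
```

I swapped the two trays and handed the job in at 32 s. The dome tray is now in the left bay and the log tray in the right bay. I parked the dome tray in the middle bay while moving the log tray across, then moved it to the left bay. I did this with the fingertips in the finger wells and kept the trays on or very near the floor. Each time I spread the fingers to centre a tray, the wrist read about 3 N, roughly a tray's weight, so those trays may have been lifted very slightly.

- **Trays:** The last pictures show both trays home, their front edges within about 1 mm of where the original trays stood, touching or almost touching the back rail. All the chocolates are in their own trays, and the tongs, tin and tape roll look unmoved.
- **Catches:** By eye, the brass rollers sit where they did at the start, with the notches beside them. A final colour check meant to confirm this found no roller pixels even in the start image, so it confirmed nothing.
- **Forces:** The highest I saw was about 32 N in total at the wrist, while pressing the log tray against the rail.

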